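# Close the hot exhaust flap with the hook pole

### The arm

A 7-joint arm with a two-finger parallel gripper is mounted at the origin on the work surface. World frame = base frame: x ahead of the robot, y to its left, z up, the work surface at z = 0. Lengths are in m, angles in rad, forces in N, time in s.
With the tool pointing down it reaches from about 0.35 to 0.9 m from the base axis. Payload 8.1 kg.
Tool frame: the origin (TCP) lies midway between the tips of the shut fingers; the grasp point (between the pads) lies 19 mm behind it; x points along the fingers, z is the direction in which the jaws open and shut, and the axes are right-handed (so a half turn about x gives the same grasp; the last joint's range is limited). The gripper opens to 92 mm and grips with 3 to 60 N. Pads are 19 mm wide; open, the fingers measure 130 mm over their backs; the gripper's body (75 mm by 190 mm) begins 47 mm behind the grasp point.
Start: joints at [1.146, 0.434, 0.025, 1.573, -0.012, 1.134, -0.075], TCP at [0.198, -0.593, 0.191] pointing down, gripper open.
Joint ranges: [-2.62, 2.62], [-0.44, 2.09], [-1.27, 1.32], [0.08, 2.57], [-1.32, 4.46], [0.12, 2], [-2.74, 2.74]. Speed limits (rad/s): [2.22, 2.22, 3.01, 3.01, 3.14, 3.14, 3.14].

### API

Orientations are given as a rotation vector (axis times angle).
In Python, from cell import arm gives the robot as it stands. The module is installed in compiled form; this text tells all that it offers.
- The arm moves only by the tool move_arm, never from a script. Its argument "steps" is text: rows parted by semicolons, each of 5 numbers parted by spaces: the shift along the tool's x, y, z in m, then the turn about the tool's x in rad, then the closure in counts, from 0 (fully open) to 255 (shut). A call has 1 to 10 rows; each row is the pose to reach, as a shift and turn from the pose commanded when the call began, along the tool's axes at that moment; what a row does not reach only later rows make up. A row lasts 1/12 s, in which the tool goes at most 41.7 mm and 7.16 degrees, less where a joint would pass 70% of its speed; a pose out of reach is approached as far as the arm can. A call with a gripper value outside its range is refused whole. The fingers move at their own pace and stop on an object; "squeeze" is the grip in N (left out, the last holds). Time passes only in rows, so rows that repeat a pose let the fingers close. It gives the time, the measured TCP pose, the force and the opening at its end, in the units of the state.
- arm.observe(): the state, without advancing time (a new reading comes with each control period).
- arm.get_image(name): name is "side" or "top"; returns a dict with "img" (480x640x3 uint8, blue, green, red), "z_map" (480x640 float32, m along the optical axis (not along the pixel's ray), 0 where there is no reading), "vfov" (degrees; the focal length in pixels is half the picture's height over the tangent of half this angle, whatever the lens; pixels are square), "cx", "cy" (the principal point, pixels), "k1" (the pictures are not rectified: a ray, as slopes to the right and down, at radius r is drawn at 1 + k1 r^2 times it, then the intrinsics apply), "extrinsics" (4x4, takes a point from camera to world coordinates). Camera axes: x right, y up, looking along -z (the intrinsics and any distortion apply to the point x, -y, -z); pixel columns grow to the right and rows downward; lengths in m; the calibration is good to about 2 mm. A picture is of the moment at which its call begins.
- arm.sign_off(): hands the job in, once; it reports no verdict.
The state is a dict: "clock": time; "joints": joint angles; "dq": joint speeds; "joint_efforts": joint torques, N m; "position": TCP position; "ee_rot": TCP orientation; "force": force on the tool from outside, world axes, zero at the start; "ft_torque": the same for the moment, N m; "width": opening from 0.0 (shut) to 1.0 (fully open).
Only numpy, scipy, OpenCV 4.12 (cv2) and the standard library are available. Lean on these libraries where they do the work, as an engineer would, in place of code of your own. Each camera call takes 0.05 s, during which the arm holds its last target.

### The job

The exhaust flap at the back of the red fume extractor has been left open and is hot. Take the hook pole from its blue rest, drop its hook into the yellow ring eye on the flap and pull steadily until the flap clicks fully shut past its spring catch; hold it there against its seal with a firm pull of about 15 N for a second, never forcing anything on the extractor with the pole beyond 25 N and without the gripper or arm touching the extractor. Then unhook without pulling the flap open again, lay the pole back in both forks of its rest the way it lay, let go, and leave the other things on the bench alone.

Things in the scene. Friction and masses are not known exactly. Their poses are not given: they have to be found in the camera images.
- pole: Hook pole, loose, about 0.22 kg, 352 mm overall, lying in the rest hook down. Origin: centre of its flat-sided wooden handle (110 long, 22 wide, 26 high). x runs along the pole towards the hook, z is up as it lies. Round steel shaft, 12 mm diameter, from x = -191 to +161 mm. At x = +155 a straight prong, 8 mm diameter, points down (-z). Centre of mass within 15 mm of the origin.
- hook_tip (a point): Lower end of the pole's prong, on its centre line: pole frame x = +155, y = 0, z = -44 mm (44 mm below the pole's axis). Its axes are the pole's.
- rest: Pole rest, fixed: blue plate 240 x 70 x 10 mm with two V-shaped wire forks open upwards at x = -85 and +85 mm, wire 8 mm, wire centres 44 mm apart at the mouth (113 mm high), bottom of the V at 83 mm. Origin on the bench below the middle, x along the pole lying in it. The pole lies with its origin above the rest's origin, axis 100 mm up, hook towards +x, shaft in both forks.
- extractor: Red box-shaped fume extractor, fixed: 160 deep (x) x 220 wide (y) x 220 mm high, origin at the centre of its underside, front (louvres) facing its -x. On its back (+x) sits the exhaust flap, which counts as part of it for contacts.
- eye (a point): Centre of the yellow ring eye on the flap's upper edge, open from above: wire 6 mm, clear hole 26 mm. Moves with the flap: 160 mm from the hinge line along the flap and 19 mm to the front of it; 270 mm high when upright (50 mm above the roof). Axes are the flap's: the extractor's when upright, leaning back with it. The ring is level with the flap at 0.15 rad.
- flap (a joint): Exhaust flap angle, rad: 0 = upright; grows as it leans away to the back; starts at 0.28 to 0.45. Hinge along the extractor's y at its x = +86, z = 110 mm. Stiff: 1 to 3 N at the eye moves it, and it stays where left. Where it is home is not known beforehand: somewhere between -0.07 and +0.07 rad, as the seal frame is adjustable in depth. It must be felt.
- seal (a joint): How far the flap presses in the black rubber seal bar, m: 0 = untouched, 0.0025 = home, hard stop (noisy; to 0.0035 under a firm pull). Two spring ball catches first resist, from about 0.08 to 0.02 rad before home, with up to 10 to 17 N at the eye; then it snaps through, the pull drops below 6 N and rises steeply once home. The catches then keep it home; a few N outward at the eye opens it.
- spray_can: Blue spray can, 56 mm diameter, 150 high, standing left of the extractor. Bystander, leave alone. Origin at the centre of its underside.
- mug: White mug, 76 mm diameter, 90 high, to the right of the rest. Bystander. Origin at the centre of its underside.
- wrench: Steel wrench lying beyond the rest. Bystander. Origin at the centre of its underside.
- screwdriver: Green-handled screwdriver lying on the left. Bystander. Origin at the centre of its underside.
- bearing: Steel ring bearing, 52 mm diameter, 16 high, beyond the extractor on its right. Bystander. Origin at the centre of its underside.
- bolt_jar: Glass jar with black cap, 64 mm diameter, 85 high, left of the extractor. Bystander. Origin at the centre of its underside.
- socket: Dark wrench socket, 24 mm diameter, 26 high, standing on the front left of the extractor's roof (top at 246 mm). Bystander. Origin at the centre of its underside.

How it is judged:
By the outcome, as a careful person would: the job done as asked, in the order asked, and still so for the second after the job is handed in, with the robot touching nothing.
It also fails if it takes over 72 s, if anything falls off the work surface, if the arm or the gripper's body presses on something with over 40 N, if the wrist force passes 120 N, or if a joint passes its speed limit or range.

## Working session

There is one attempt and no reset: what is moved stays moved. The work goes in short steps, Python scripts to look and compute and a tool call to move; the robot and the scene stay as the last step left them, time stands still between calls to the robot, and variables do not carry over. Pictures are saved under pics/ and viewed, and the job is handed in when it is done.

Besides the shell and the picture viewer there is one more tool, called after ">>>" by a JSON object that holds its "fn" and its "kwargs", one argument or row to a line. move_arm: Moves the arm, as the interface text tells. Its arguments: {"type":"object","properties":{"steps":{"type":"string"},"squeeze":{"type":"number"}},"required":["steps"]}

```bash
mkdir -p pics; cat > h.py <<'E'
import numpy as np, cv2
from cell import arm
from scipy.spatial.transform import Rotation as R
def cam(n):
    d=arm.get_image(n); return d
def intr(d):
    f=240/np.tan(np.radians(d["vfov"])/2)
    return f
def cloud(d):
    f=intr(d); h,w=d["z_map"].shape
    u,v=np.meshgrid(np.arange(w),np.arange(h))
    a=(u-d["cx"])/f; b=(v-d["cy"])/f
    rd=np.hypot(a,b); r=rd.copy()
    for _ in range(30): r=rd/(1+d["k1"]*r*r)
    s=np.where(rd>0,r/np.maximum(rd,1e-9),1)
    a=a*s;b=b*s
    z=d["z_map"]; P=np.stack([a*z,-b*z,-z,np.ones_like(z)],-1)
    W=P@np.array(d["extrinsics"]).T
    W=W[...,:3]; W[z==0]=np.nan
    return W
def proj(d,p):
    f=intr(d); c=np.linalg.inv(d["extrinsics"])@np.r_[p,1]
    a,b=c[0]/-c[2],-c[1]/-c[2]; k=1+d["k1"]*(a*a+b*b)
    return np.array([a*k*f+d["cx"],b*k*f+d["cy"]])
E
python3 - <<'E'
from h import *
s=arm.observe()
for k in s: print(k,np.round(s[k],3))
for n in("side","top"):
    d=cam(n); cv2.imwrite(f"pics/{n}0.png",d["img"]); np.savez(f"{n}0.npz",**d)
    print(n,d["vfov"],d["cx"],d["cy"],d["k1"],np.round(d["extrinsics"],3))
E
```

```text
clock 0.0
joints [ 1.146  0.435  0.025  1.574 -0.012  1.134 -0.075]
dq [-0.001 -0.001  0.001 -0.    -0.001  0.001 -0.   ]
joint_efforts [ 1.0000e-03 -6.6784e+01  9.8500e-01 -3.1446e+01 -6.1000e-02  4.3000e-02
  0.0000e+00]
position [ 0.197 -0.592  0.19 ]
ee_rot [ 0.97   1.346 -0.969]
force [0.183 0.186 0.369]
ft_torque [ 0.001 -0.002  0.07 ]
width 1.001
side 43.70818635069437 314.06985257619306 225.25897412979896 0.05975093176684116 [[-0.742  0.445 -0.502 -0.122]
 [-0.67  -0.499  0.549  0.679]
 [-0.006  0.744  0.669  1.061]
 [ 0.     0.     0.     1.   ]]
top 54.41039841938044 318.39063141105623 232.6045768734855 0.04146065081423752 [[-0.029  0.991 -0.133  0.421]
 [-1.    -0.029  0.008 -0.03 ]
 [ 0.004  0.133  0.991  1.332]
 [ 0.     0.     0.     1.   ]]
```

View pics/side0.png

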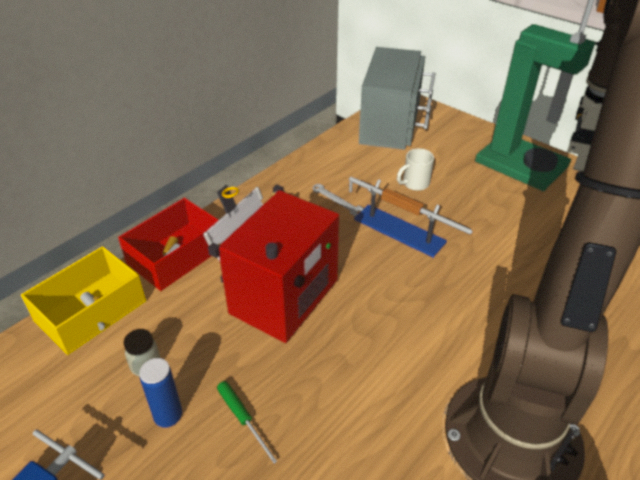

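View pics/top0.png

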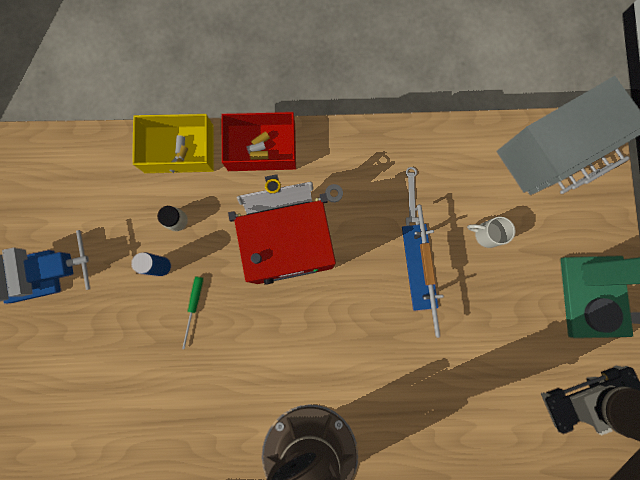

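```bash
python3 - <<'E'
from h import *
for n,(u0,v0,u1,v1) in {"side":(190,160,350,340),"top":(220,160,460,350)}.items():
    d=dict(np.load(f"{n}0.npz")); c=d["img"][v0:v1,u0:u1]
    cv2.imwrite(f"pics/{n}0z.png",cv2.resize(c,None,fx=3,fy=3,interpolation=cv2.INTER_CUBIC))
    W=cloud(d); hsv=cv2.cvtColor(d["img"],cv2.COLOR_BGR2HSV); H,S,V=cv2.split(hsv)
    vv,uu=np.mgrid[:480,:640]
    def rep(name,m):
        m=m&np.isfinite(W[...,0]); p=W[m]
        if len(p)<5: print(n,name,len(p));return p
        r=cv2.minAreaRect(p[:,:2].astype(np.float32))
        print(n,name,len(p),"px",np.round([uu[m].mean(),vv[m].mean()],1),"mean",np.round(p.mean(0),4),"rect",np.round(r[0],4),np.round(r[1],4),round(r[2],2),"z",np.round(np.percentile(p[:,2],[5,50,95]),3)); return p
    yel=(H>18)&(H<35)&(S>150)&(V>110)
    box=(uu>210)&(uu<300)&(vv>170)&(vv<205)
    rep("ring",yel&box&(W[...,2]>.2))
    red=((H<6)|(H>174))&(S>150)
    rep("roof",red&(abs(W[...,2]-.22)<.008))
    rep("plate",(H>100)&(H<125)&(S>150)&(abs(W[...,2]-.01)<.008)&(uu>340))
    rep("handle",(H>5)&(H<18)&(S>120)&(W[...,2]>.08)&(W[...,2]<.14)&(uu>340))
    gray=(S<70)&(V>100)
    rep("shaft",gray&(W[...,2]>.085)&(W[...,2]<.12)&(W[...,1]<-.2)&(W[...,1]>-.42)&(W[...,0]>.2)&(W[...,0]<.8))
s=arm.observe(); print(R.from_rotvec(s["ee_rot"]).as_matrix().round(3))
E
```

```text
side ring 123 px [229.3 192.3] mean [0.6781 0.0684 0.2659] rect [0.6773 0.0695] [0.0377 0.038 ] 12.65 z [0.247 0.268 0.273]
side roof 5489 px [279.2 233.5] mean [0.5464 0.0539 0.2202] rect [0.5579 0.0527] [0.1773 0.2364] 9.77 z [0.217 0.22  0.223]
side plate 1374 px [401.7 231.1] mean [ 0.4825 -0.3175  0.0106] rect [ 0.4913 -0.319 ] [0.2351 0.0694] 5.0 z [0.007 0.011 0.014]
side handle 524 px [402.  202.1] mean [ 0.4898 -0.3151  0.1059] rect [ 0.2687 -0.1585] [0.0862 0.648 ] 54.1 z [0.09  0.109 0.115]
side shaft 520 px [413.3 206. ] mean [ 0.4646 -0.3225  0.1037] rect [ 0.4802 -0.3217] [0.3494 0.0513] 4.04 z [0.095 0.104 0.113]
top ring 81 px [272.3 185.5] mean [0.6768 0.0654 0.2689] rect [0.6768 0.0661] [0.0327 0.0329] 0.85 z [0.264 0.27  0.275]
top roof 5874 px [284.5 240.4] mean [0.5535 0.0427 0.2203] rect [0.5546 0.0438] [0.1608 0.2182] 9.8 z [0.217 0.22  0.224]
top plate 1338 px [415.8 267.7] mean [ 0.4903 -0.3126  0.0102] rect [ 0.4937 -0.3231] [0.2369 0.0695] 4.62 z [0.006 0.01  0.015]
top handle 401 px [427.3 263.6] mean [ 0.4944 -0.3217  0.1109] rect [ 0.4805 -0.3255] [0.1358 0.0273] 7.37 z [0.099 0.112 0.116]
top shaft 425 px [429.1 275.3] mean [ 0.4655 -0.3257  0.1049] rect [ 0.4804 -0.3238] [0.3504 0.0478] 4.35 z [0.1   0.104 0.113]
[[-0.001  0.949  0.316]
 [ 0.001  0.316 -0.949]
 [-1.    -0.    -0.001]]
```

```bash
ls pics
```

```text
side0.png
side0z.png
top0.png
top0z.png
```

View pics/side0z.png

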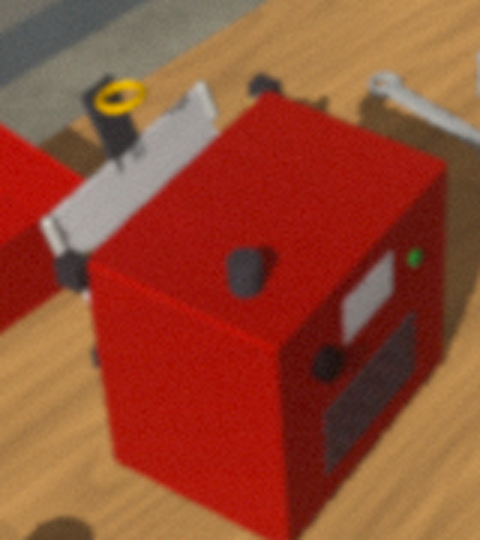

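View pics/top0z.png

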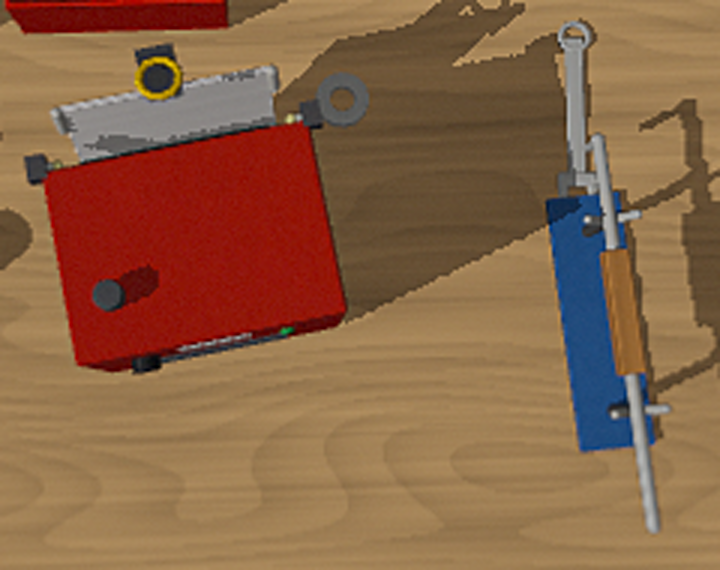

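```bash
python3 - <<'E'
from h import *
for n in("side","top"):
    d=dict(np.load(f"{n}0.npz")); W=cloud(d)
    # pole: points z .09-.12 near line
    yaw=np.radians(4.8); c=np.array([.492,-.321]); ax=np.array([np.cos(yaw),np.sin(yaw)]); nn=np.array([-ax[1],ax[0]])
    a=(W[...,:2]-c)@ax; b=(W[...,:2]-c)@nn
    m=(W[...,2]>.085)&(W[...,2]<.125)&(abs(b)<.016)&(abs(a)<.25)
    m2=m&~((abs(abs(a)-.085)<.02))
    pf=np.polyfit(a[m2],b[m2],1); print(n,"slope",pf, "a range",np.percentile(a[m],[0,.5,99.5,100]).round(4))
    hsv=cv2.cvtColor(d["img"],cv2.COLOR_BGR2HSV); H,S,V=cv2.split(hsv)
    br=(H>4)&(H<18)&(S>110)&m
    print("handle a",np.percentile(a[br],[1,50,99]).round(4),"b",np.percentile(b[br],[2,50,98]).round(4),W[br][:,2].max())
    # hook low points
    for lo,hi in((.05,.07),(.07,.09)):
        k=(W[...,2]>lo)&(W[...,2]<hi)&(abs(b)<.02)&(a>.12)&(a<.18); print("prong",k.sum(),a[k].mean() if k.any() else 0,b[k].mean() if k.any() else 0)
E
```

```text
side slope [-0.00140157  0.00348776] a range [-0.1875 -0.1845  0.1585  0.1629]
handle a [-0.0521 -0.001   0.0549] b [-0.0112  0.007   0.0129] 0.1182461618413525
prong 10 0.1546589362102489 0.0001914511468338787
prong 18 0.15499302672958312 -0.0007922991582507815
top slope [-0.00406429 -0.00094071] a range [-0.187  -0.1843  0.1596  0.1634]
handle a [-0.0498  0.0023  0.0552] b [-0.0127 -0.0002  0.0085] 0.11906258355254962
prong 3 0.1566592543347215 -0.0011712591629459642
prong 3 0.15700449655529117 -0.00016087823527056674
```

>>> {"fn": "move_arm", "kwargs": {
  "steps": "0 0.063 -0.11 0.06 0;0 0.063 -0.11 0.12 0;0 0.063 -0.11 0.18 0;0 0.1265 -0.2215 0.24 0;0 0.1265 -0.2215 0.24 0;0 0.1265 -0.2215 0.24 0;0 0.1265 -0.2215 0.24 0;0 0.1265 -0.2215 0.24 0",
  "squeeze": 50
}}

```text
clock: 0.77
position: [0.2481, -0.3403, 0.1906]
ee_rot: [1.146, 1.249, -1.145]
force: [0.5, -1.2, -0.2]
width: 1.002
```

```bash
cat >> h.py <<'E'
def to_tool(target, yaw=None):
    s=arm.observe(); M=R.from_rotvec(s["ee_rot"]).as_matrix()
    d=M.T@(np.array(target)-s["position"]); y=np.arctan2(M[1,1],M[0,1])
    print("t",round(s["clock"],2),"pos",np.round(s["position"],4),"yaw",round(y,4),"tool delta",np.round(d,4),"turn",None if yaw is None else round(y-yaw,4),"F",np.round(s["force"],2),"w",round(s["width"],3))
E
python3 -c "
from h import *
to_tool([.495,-.320,.19],.081)"
```

```text
t 0.77 pos [ 0.2481 -0.3403  0.1906] yaw 0.086 tool delta [0.0006 0.2477 0.001 ] turn 0.005 F [ 0.5  -1.22 -0.16] w 1.002
```

>>> {"fn": "move_arm", "kwargs": {
  "steps": "0 0.04 0 0 0;0 0.08 0 0 0;0 0.12 0 0 0;0 0.16 0 0 0;0 0.2 0 0.005 0;0 0.23 0.001 0.005 0;0 0.247 0.001 0.005 0;0 0.247 0.001 0.005 0;0 0.247 0.001 0.005 0"
}}

```text
clock: 1.52
position: [0.4941, -0.3247, 0.1894]
ee_rot: [1.152, 1.246, -1.153]
force: [-1.3, -0.7, -0.7]
width: 0.998
```

```bash
python3 -c "
from h import *
to_tool([.495,-.320,.081],.081)
d=cam('top');cv2.imwrite('pics/t1.png',d['img']);print(proj(d,[.495,-.32,.113]))
d=cam('side');cv2.imwrite('pics/s1.png',d['img'][80:330,240:560]);print(proj(d,[.495,-.32,.1]))
"
```

```text
t 1.52 pos [ 0.4941 -0.3247  0.1894] yaw 0.0766 tool delta [ 0.1084  0.0013 -0.0046] turn -0.0044 F [-1.26 -0.66 -0.69] w 0.998
[426.78636694 263.29644364]
[401.05763618 201.80940636]
```

View pics/s1.png

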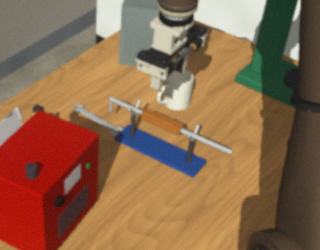

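>>> {"fn": "move_arm", "kwargs": {
  "steps": "0.02 0.001 -0.004 0 0;0.05 0.001 -0.004 0 0;0.08 0.001 -0.004 0 0;0.1 0.001 -0.004 0 0;0.108 0.001 -0.004 0 0;0.108 0.001 -0.004 0 0;0.108 0.001 -0.004 0 0;0.108 0.001 -0.004 0 0"
}}

```text
clock: 2.28
position: [0.4953, -0.3205, 0.0842]
ee_rot: [1.153, 1.242, -1.152]
force: [0.7, 0.1, -0.8]
width: 1.002
```

```bash
python3 -c "
from h import *
to_tool([.495,-.320,.081],.081)
d=cam('top');cv2.imwrite('pics/t2.png',cv2.resize(d['img'][170:350,340:540],None,fx=3,fy=3))
d=cam('side');cv2.imwrite('pics/s2.png',cv2.resize(d['img'][110:290,310:510],None,fx=3,fy=3))
"
```

```text
t 2.28 pos [ 0.4953 -0.3205  0.0842] yaw 0.0761 tool delta [ 0.0032 -0.0002 -0.0005] turn -0.0049 F [ 0.74  0.05 -0.78] w 1.002
```

View pics/s2.png

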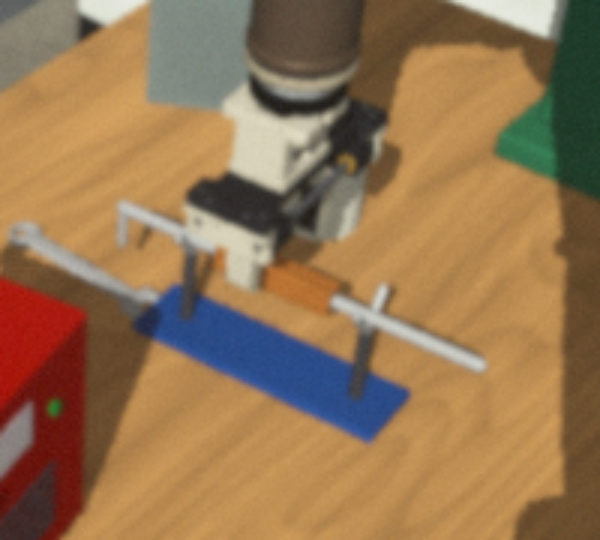

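View pics/t2.png

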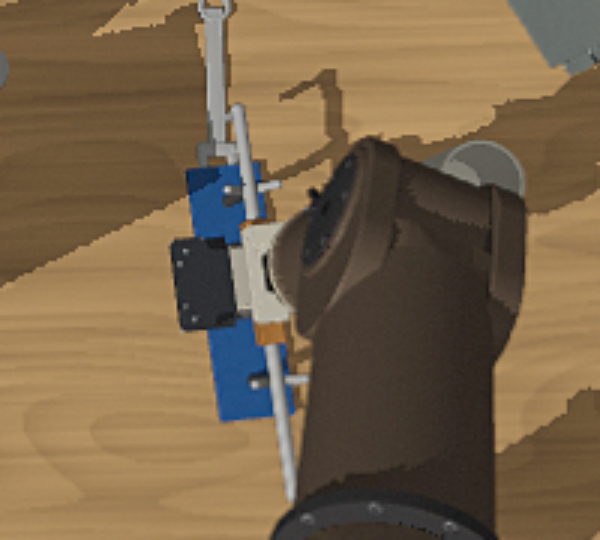

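>>> {"fn": "move_arm", "kwargs": {
  "steps": "0.003 0 0 -0.003 0;0.003 0 0 -0.003 120;0.003 0 0 -0.003 200;0.003 0 0 -0.003 255;0.003 0 0 -0.003 255;0.003 0 0 -0.003 255;0.003 0 0 -0.003 255;0.003 0 0 -0.003 255;0.003 0 0 -0.003 255;0.003 0 0 -0.003 255",
  "squeeze": 55
}}

```text
clock: 3.22
position: [0.4946, -0.3196, 0.0795]
ee_rot: [1.15, 1.246, -1.15]
force: [-0.9, 0.3, -0.0]
width: 0.398
```

```bash
python3 -c "
from h import *
to_tool([.495,-.320,.081],.081)
d=cam('top');cv2.imwrite('pics/t3.png',cv2.resize(d['img'][170:350,340:540],None,fx=3,fy=3))
"
```

```text
t 3.22 pos [ 0.4946 -0.3196  0.0795] yaw 0.0796 tool delta [-0.0015  0.0004  0.0004] turn -0.0014 F [-0.91  0.26 -0.04] w 0.398
```

View pics/t3.png

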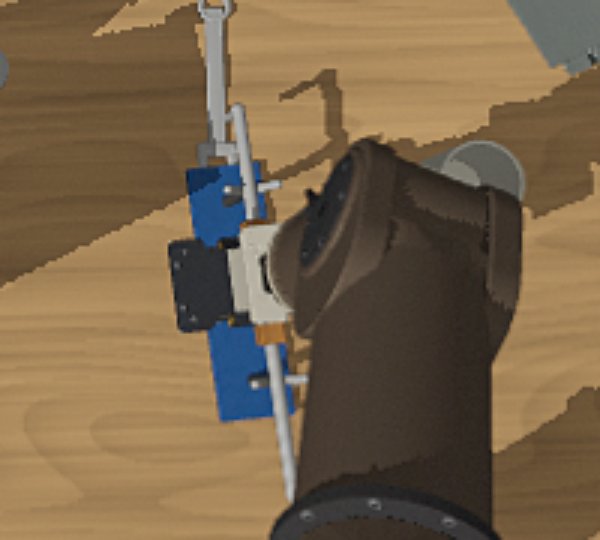

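Fingers still closing (width 0.398); continue.

>>> {"fn": "move_arm", "kwargs": {
  "steps": "0 0 0 0 255;0 0 0 0 255;0 0 0 0 255;0 0 0 0 255;0 0 0 0 255;0 0 0 0 255",
  "squeeze": 55
}}

```text
clock: 3.77
position: [0.4945, -0.3196, 0.0795]
ee_rot: [1.15, 1.246, -1.15]
force: [-0.2, -0.2, -0.5]
width: 0.007
```

```bash
python3 -c "
from h import *
to_tool([.495,-.320,.081],.081)
"
```

```text
t 3.77 pos [ 0.4945 -0.3196  0.0795] yaw 0.0797 tool delta [-0.0015  0.0004  0.0005] turn -0.0013 F [-0.17 -0.2  -0.51] w 0.007
```

```bash
python3 -c "
from h import *
d=cam('top');cv2.imwrite('pics/t4.png',cv2.resize(d['img'][170:350,340:540],None,fx=3,fy=3))
d=cam('side');cv2.imwrite('pics/s4.png',cv2.resize(d['img'][130:270,340:480],None,fx=4,fy=4))
W=cloud(d); print(W[215-8:215+8:3,375:412:4,2].round(3)); print(proj(d,[.4945,-.3196,.0795]))
"
```

```text
[[ 0.005  0.002  0.003 -0.001 -0.001 -0.002  0.086  0.096  0.104  0.107]
 [ 0.01   0.011 -0.002 -0.003  0.001  0.002 -0.    -0.002  0.094  0.095]
 [ 0.009  0.009  0.014  0.014  0.004 -0.    -0.    -0.003  0.     0.004]
 [ 0.011  0.006  0.005  0.013  0.012  0.005  0.005 -0.001  0.001  0.006]
 [ 0.011  0.007  0.012  0.009  0.006  0.01   0.01   0.002 -0.003 -0.   ]
 [ 0.014  0.011  0.01   0.007  0.012  0.008  0.013  0.015  0.004  0.001]]
[400.38101573 208.21674329]
```

View pics/t4.png

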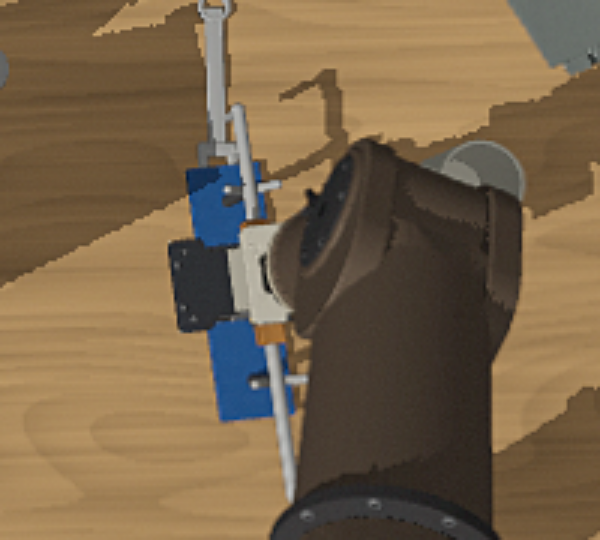

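View pics/s4.png

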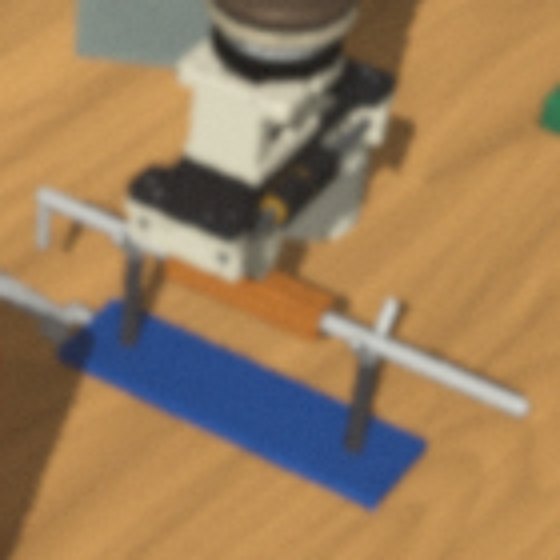

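```bash
python3 -c "
from h import *
d=cam('side'); W=cloud(d)
for p in ([.4945,-.3196,.0795],[.4945,-.3196,.1],[.49,-.265,.084],[.49,-.265,.15]): print(p,proj(d,p))
s=lambda p:np.round(p,3)
for v in range(180,216,4): print(v,[tuple(s(W[v,u])) for u in (384,390,396,400,404)])
d=cam('top'); W=cloud(d)
g=cv2.cvtColor(d['img'],cv2.COLOR_BGR2HSV)
for v in range(240,290,6): print(v,[tuple(s(W[v,u])) for u in (402,412,419,424,430)])
"
```

```text
[0.4945, -0.3196, 0.0795] [400.38101573 208.21674329]
[0.4945, -0.3196, 0.1] [401.12604533 201.97063355]
[0.49, -0.265, 0.084] [388.92105451 218.31009256]
[0.49, -0.265, 0.15] [391.07185141 197.59786473]
180 [(np.float64(0.49), np.float64(-0.229), np.float64(0.224)), (np.float64(0.48), np.float64(-0.238), np.float64(0.223)), (np.float64(0.47), np.float64(-0.246), np.float64(0.224)), (np.float64(0.463), np.float64(-0.253), np.float64(0.224)), (np.float64(0.474), np.float64(-0.288), np.float64(0.198))]
184 [(np.float64(0.487), np.float64(-0.226), np.float64(0.216)), (np.float64(0.47), np.float64(-0.224), np.float64(0.225)), (np.float64(0.459), np.float64(-0.231), np.float64(0.227)), (np.float64(0.454), np.float64(-0.239), np.float64(0.225)), (np.float64(0.463), np.float64(-0.272), np.float64(0.201))]
188 [(np.float64(0.49), np.float64(-0.232), np.float64(0.199)), (np.float64(0.47), np.float64(-0.226), np.float64(0.213)), (np.float64(0.455), np.float64(-0.227), np.float64(0.22)), (np.float64(0.45), np.float64(-0.235), np.float64(0.218)), (np.float64(0.457), np.float64(-0.265), np.float6
[... 3863 characters left out ...]
at64(-0.272), np.float64(0.28)), (np.float64(0.456), np.float64(-0.285), np.float64(0.283))]
282 [(np.float64(0.451), np.float64(-0.274), np.float64(-0.002)), (np.float64(0.45), np.float64(-0.3), np.float64(0.009)), (np.float64(0.449), np.float64(-0.32), np.float64(0.007)), (np.float64(0.449), np.float64(-0.333), np.float64(0.012)), (np.float64(0.446), np.float64(-0.325), np.float64(0.113))]
288 [(np.float64(0.434), np.float64(-0.273), np.float64(-0.003)), (np.float64(0.433), np.float64(-0.299), np.float64(0.011)), (np.float64(0.433), np.float64(-0.318), np.float64(0.011)), (np.float64(0.432), np.float64(-0.332), np.float64(0.012)), (np.float64(0.431), np.float64(-0.326), np.float64(0.107))]
```

>>> {"fn": "move_arm", "kwargs": {
  "steps": "-0.03 0 0 0 255;-0.06 0 0 0 255;-0.09 0 0 0 255;-0.09 0 0 0 255;-0.09 0 0 0 255"
}}

```text
clock: 4.38
position: [0.4957, -0.3202, 0.1714]
ee_rot: [1.15, 1.242, -1.149]
force: [0.4, 0.1, -0.6]
width: 0.005
```

```bash
python3 -c "
from h import *
d=cam('side'); W=cloud(d)
to_tool([.495,-.320,.081],.081)
s=arm.observe()
print(proj(d,s['position']))
cv2.imwrite('pics/s5.png',cv2.resize(d['img'][100:250,320:480],None,fx=4,fy=4))
for v in range(150,192,3): print(v,[tuple(float(x) for x in np.round(W[v,u],3)) for u in (396,400,404,408)])
"
```

```text
t 4.43 pos [ 0.4947 -0.3197  0.1698] yaw 0.0796 tool delta [0.0888 0.0002 0.0003] turn -0.0014 F [0.36 0.21 0.25] w 0.002
[403.7279396  179.74536096]
150 [(0.467, -0.23, 0.316), (0.462, -0.237, 0.315), (nan, nan, nan), (0.474, -0.289, 0.283)]
153 [(0.462, -0.222, 0.315), (0.455, -0.228, 0.315), (0.45, -0.235, 0.314), (0.46, -0.268, 0.291)]
156 [(0.464, -0.228, 0.303), (0.454, -0.228, 0.308), (0.449, -0.236, 0.306), (0.482, -0.305, 0.254)]
159 [(0.468, -0.235, 0.289), (0.455, -0.23, 0.298), (0.45, -0.238, 0.297), (0.48, -0.304, 0.247)]
162 [(0.469, -0.237, 0.28), (0.457, -0.235, 0.287), (0.451, -0.241, 0.287), (0.483, -0.309, 0.234)]
165 [(0.465, -0.232, 0.277), (0.458, -0.238, 0.276), (0.487, -0.3, 0.229), (0.481, -0.308, 0.227)]
168 [(0.662, -0.54, 0.001), (0.655, -0.551, -0.002), (0.494, -0.314, 0.209), (0.482, -0.311, 0.216)]
171 [(0.652, -0.526, 0.003), (0.596, -0.459, 0.068), (0.638, -0.548, -0.003), (0.589, -0.489, 0.055)]
174 [(0.649, -0.523, -0.005), (0.595, -0.46, 0.057), (0.611, -0.506, 0.023), (0.585, -0.485, 0.048)]
177 [(0.636, -0.505, 0.001), (0.594, -0.46, 0.048), (0.603, -0.494, 0.024), (0.588, -0.492, 0.033)]
180 [(0.628, -0.494, 0.0), (0.594, -0.461, 0.036), (0.604, -0.498, 0.01), (0.584, -0.487, 0.027)]
183 [(0.619, -0.482, 0.001), (0.593, -0.462, 0.026), (0.588, -0.475, 0.021), (0.584, -0.489, 0.015)]
186 [(0.612, -0.472, 0.0), (0.603, -0.479, 0.0), (0.595, -0.487, -0.0), (0.581, -0.486, 0.008)]
189 [(0.604, -0.462, -0.001), (0.594, -0.467, 0.001), (0.585, -0.474, 0.002), (0.58, -0.486, -0.003)]
```

View pics/s5.png

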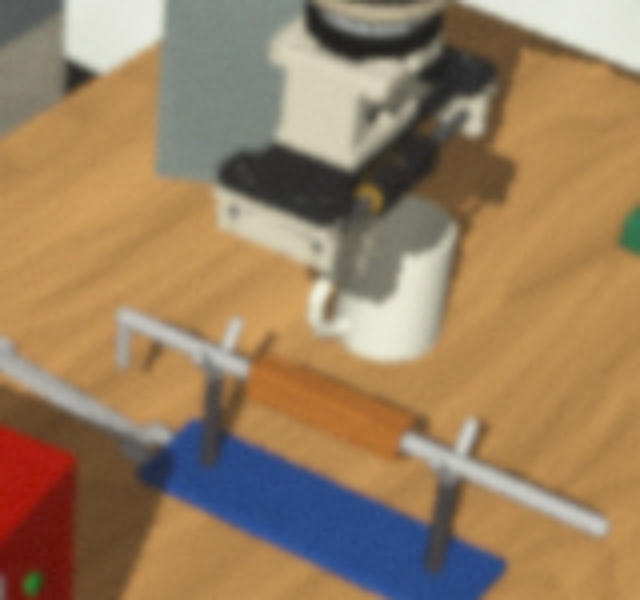

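```bash
python3 -c "
from h import *
for n in('side','top'):
  d=cam(n); W=cloud(d)
  c=np.array([.4947,-.3197]);y=.0796;ax=np.array([np.cos(y),np.sin(y)]);nn=np.array([-ax[1],ax[0]])
  a=(W[...,:2]-c)@ax;b=(W[...,:2]-c)@nn;z=W[...,2]
  for lo in np.arange(.18,.34,.01):
    m=(z>lo)&(z<lo+.01)&(abs(a)<.15)&(abs(b)<.15)
    if m.sum()>3: print(n,lo.round(2),m.sum(),'along',np.percentile(a[m],[2,50,98]).round(3),'across',np.percentile(b[m],[2,50,98]).round(3))
"
```

```text
side 0.2 6 along [-0.012 -0.012 -0.005] across [-0.002  0.003  0.009]
side 0.21 18 along [-0.014 -0.012 -0.002] across [-0.015  0.005  0.019]
side 0.22 30 along [-0.015 -0.012 -0.009] across [-0.013  0.007  0.022]
side 0.23 34 along [-0.015 -0.013 -0.007] across [-0.015  0.006  0.023]
side 0.24 21 along [-0.015 -0.013 -0.008] across [-0.006  0.014  0.024]
side 0.25 9 along [-0.014 -0.013 -0.012] across [0.004 0.015 0.024]
side 0.27 116 along [-0.038 -0.015  0.03 ] across [-0.08   0.087  0.091]
side 0.28 265 along [-0.04  -0.028  0.032] across [-0.08   0.043  0.092]
side 0.29 287 along [-0.039 -0.029  0.024] across [-0.079  0.01   0.096]
side 0.3 177 along [-0.039 -0.025  0.032] across [-0.087  0.093  0.1  ]
side 0.31 701 along [-0.037 -0.015  0.029] across [-0.088  0.061  0.099]
side 0.32 140 along [-0.028 -0.021  0.02 ] across [-0.012  0.047  0.055]
side 0.33 131 along [-0.025 -0.017  0.019] across [-0.012  0.05   0.055]
side 0.34 99 along [-0.024 -0.007  0.02 ] across [-0.012  0.05   0.055]
top 0.28 51 along [-0.036 -0.029  0.029] across [-0.002  0.044  0.061]
top 0.29 22 along [-0.037 -0.03   0.032] across [0.005 0.037 0.078]
top 0.3 31 along [-0.038  0.005  0.034] across [0.05  0.095 0.096]
top 0.31 620 along [-0.035 -0.003  0.032] across [0.051 0.075 0.095]
top 0.32 34 along [-0.026 -0.005  0.023] across [0.043 0.051 0.051]
top 0.33 23 along [-0.02   0.002  0.019] across [0.05  0.051 0.052]
top 0.34 25 along [-0.021 -0.005  0.018] across [0.05  0.051 0.051]
```

>>> {"fn": "move_arm", "kwargs": {
  "steps": "0 0 0.002 0 0;0 0 0.002 0 0;0 0 0.002 0 0;0 0 0.002 0 0;0 0 0.002 0 0;0 0 0.002 0 0;0 0 0.002 0 0;0 0 0.002 0 0;0 0 0.002 0 0;0 0 0.002 0 0"
}}

```text
clock: 5.37
position: [0.4947, -0.3216, 0.1696]
ee_rot: [1.15, 1.246, -1.15]
force: [-0.8, 1.1, -0.1]
width: 0.684
```

>>> {"fn": "move_arm", "kwargs": {
  "steps": "0.02 0 0 0 0;0.05 0 0 0 0;0.08 0 0 0 0;0.105 0 0 0 0;0.118 0 0 0 0;0.125 0 0 0 0;0.125 0 0 0 0;0.125 0 0 0 0"
}}

```text
clock: 6.03
position: [0.4951, -0.3218, 0.045]
ee_rot: [1.15, 1.245, -1.15]
force: [-0.2, -0.6, 0.7]
width: 0.998
```

```bash
cat >> h.py <<'E'
def body(n='side'):
    d=cam(n); W=cloud(d); s=arm.observe(); M=R.from_rotvec(s["ee_rot"]).as_matrix()
    c=s["position"]; ax=M[:2,1]; nn=-M[:2,2]
    a=(W[...,:2]-c[:2])@ax;b=(W[...,:2]-c[:2])@nn;z=W[...,2]-c[2]
    m=(z>.13)&(z<.165)&(abs(a)<.06)&(b>.055)&(b<.13)
    if m.sum()<20: print(n,'few');return d,W
    print(n,'wing top z-0.110 off',np.round(np.median(z[m&(z>.14)])-.110,4),'along mid',np.round(np.percentile(a[m],[1,99]).mean(),4),'across edge-.095',np.round(np.percentile(b[m],98)-.095,4))
    return d,W
E
python3 -c "
from h import *
to_tool([.495,-.320,.045],.081)
d,W=body('side');cv2.imwrite('pics/s6.png',cv2.resize(d['img'][100:250,320:480],None,fx=4,fy=4))
body('top')
"
```

```text
t 6.03 pos [ 0.4951 -0.3218  0.045 ] yaw 0.0797 tool delta [ 0.      0.     -0.0018] turn -0.0013 F [-0.16 -0.56  0.71] w 0.998
side wing top z-0.110 off 0.0341 along mid -0.0041 across edge-.095 0.0043
top wing top z-0.110 off 0.0345 along mid -0.0014 across edge-.095 0.0002
```

View pics/s6.png

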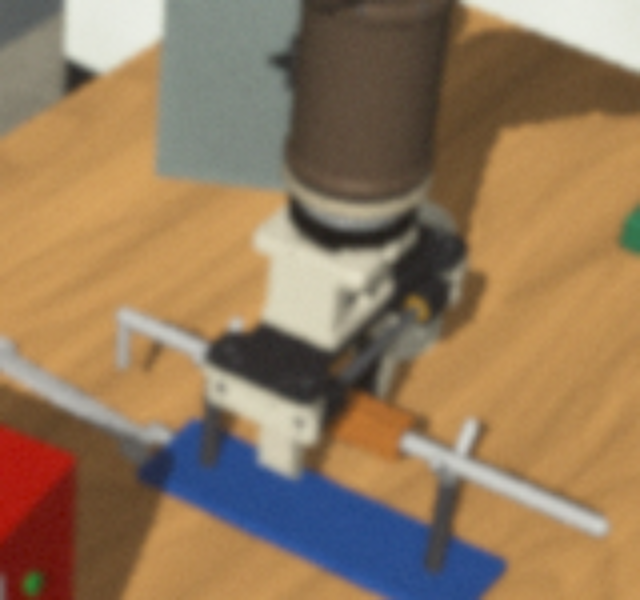

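>>> {"fn": "move_arm", "kwargs": {
  "steps": "0 0 0 0 255;0 0 0 0 255;0 0 0 0 255;0 0 0 0 255;0 0 0 0 255;0 0 0 0 255;0 0 0 0 255;0 0 0 0 255;0 0 0 0 255;0 0 0 0 255",
  "squeeze": 55
}}

```text
clock: 6.97
position: [0.4947, -0.3215, 0.0445]
ee_rot: [1.15, 1.246, -1.15]
force: [-0.5, -0.4, -0.0]
width: 0.327
```

>>> {"fn": "move_arm", "kwargs": {
  "steps": "0 0 0 0 255;0 0 0 0 255;0 0 0 0 255;0 0 0 0 255"
}}

```text
clock: 7.3
position: [0.495, -0.3243, 0.0449]
ee_rot: [1.15, 1.242, -1.152]
force: [0.8, -6.3, -1.5]
width: 0.236
```

```bash
cat >> h.py <<'E'
def pole(n):
    "pole axis rel to TCP in tool-yaw frame, and fit"
    d=cam(n); W=cloud(d); s=arm.observe(); M=R.from_rotvec(s["ee_rot"]).as_matrix()
    c=s["position"]; ax=M[:2,1]; nn=-M[:2,2]
    a=(W[...,:2]-c[:2])@ax;b=(W[...,:2]-c[:2])@nn;z=W[...,2]-c[2]
    m=(abs(b)<.02)&(abs(a)<.22)&(abs(a)>.06)&(abs(z-.055)<.03)&(abs(abs(a)-.085)>.02)
    f=m&(a>.06);
    for nm,k in(('front',f),('rear',m&(a<-.06))):
        if k.sum()>5: print(n,nm,k.sum(),'a',np.percentile(a[k],[1,99]).round(4),'b',np.polyfit(a[k],b[k],1).round(4),'ztop',np.percentile(z[k],90).round(4), 'zfit',np.polyfit(a[k],z[k],1).round(4))
    p=(abs(b)<.02)&(a>.13)&(a<.18)&(z<.04)&(z>-.0)
    if p.any(): print('prong',p.sum(),'a',a[p].mean().round(4),'b',b[p].mean().round(4),'zmin',np.percentile(z[p],3).round(4),'world',W[p].mean(0).round(4))
    return d,W
E
python3 -c "
from h import *
to_tool([.495,-.320,.045],.081)
for n in('side','top'): pole(n)
"
```

```text
t 7.3 pos [ 0.495  -0.3243  0.0449] yaw 0.0782 tool delta [-0.0001  0.0004 -0.0042] turn -0.0028 F [ 0.76 -6.32 -1.46] w 0.236
side front 106 a [0.1063 0.159 ] b [-0.0248  0.0089] ztop 0.0619 zfit [-0.3017  0.0947]
side rear 188 a [-0.189  -0.0614] b [0.007  0.0064] ztop 0.0626 zfit [-0.0026  0.0584]
prong 26 a 0.152 b 0.0044 zmin 0.0146 world [ 0.6461 -0.308   0.0721]
top front 107 a [0.0604 0.1604] b [0.0019 0.0021] ztop 0.0632 zfit [-0.0535  0.0655]
top rear 136 a [-0.174  -0.0612] b [-0.0119  0.0009] ztop 0.0631 zfit [0.0055 0.0602]
prong 7 a 0.1538 b 0.0038 zmin 0.0151 world [ 0.6479 -0.3085  0.0705]
```

>>> {"fn": "move_arm", "kwargs": {
  "steps": "-0.01 0 0.002 0 255;-0.03 0 0.002 0 255;-0.06 0 0.002 0 255;-0.1 0 0.002 0 255;-0.14 0 0.002 0 255;-0.18 0 0.002 0 255;-0.22 0 0.002 0 255;-0.255 0 0.002 0 255;-0.255 0 0.002 0 255;-0.255 0 0.002 0 255"
}}

```text
clock: 8.23
position: [0.4957, -0.3237, 0.3018]
ee_rot: [1.15, 1.242, -1.148]
force: [-0.4, 0.0, -4.0]
width: 0.236
```

```bash
python3 -c "
from h import *
for n in('side','top'): d,W=pole(n); cv2.imwrite(f'pics/{n}7.png',d['img']); body(n)
e=np.array([.677,.067]);y=.171
t=e-np.array([np.cos(y)*.153-np.sin(y)*.003,np.sin(y)*.153+np.cos(y)*.003]); print(t)
to_tool([*t,.30],y)
"
```

```text
side front 143 a [0.1062 0.1599] b [0.0161 0.0022] ztop 0.0651 zfit [-0.293   0.0967]
side rear 245 a [-0.1884 -0.0608] b [0.0094 0.006 ] ztop 0.0645 zfit [0.0063 0.0617]
prong 25 a 0.154 b 0.0037 zmin 0.0186 world [ 0.6479 -0.3071  0.3288]
side wing top z-0.110 off 0.0369 along mid -0.0019 across edge-.095 0.0033
top front 171 a [0.061  0.1591] b [0.0098 0.0011] ztop 0.0625 zfit [-0.0822  0.0683]
top rear 115 a [-0.1436 -0.0604] b [-0.0192 -0.0008] ztop 0.063 zfit [0.0204 0.0625]
prong 13 a 0.1542 b 0.0039 zmin 0.0184 world [ 0.6472 -0.3067  0.3257]
top wing top z-0.110 off 0.0351 along mid -0.0007 across edge-.095 0.0001
[0.52674199 0.03800807]
t 8.43 pos [ 0.4938 -0.3229  0.2975] yaw 0.0799 tool delta [-0.0019  0.0616 -0.3572] turn -0.0911 F [ 0.07 -0.72 -2.96] w 0.232
```

View pics/side7.png

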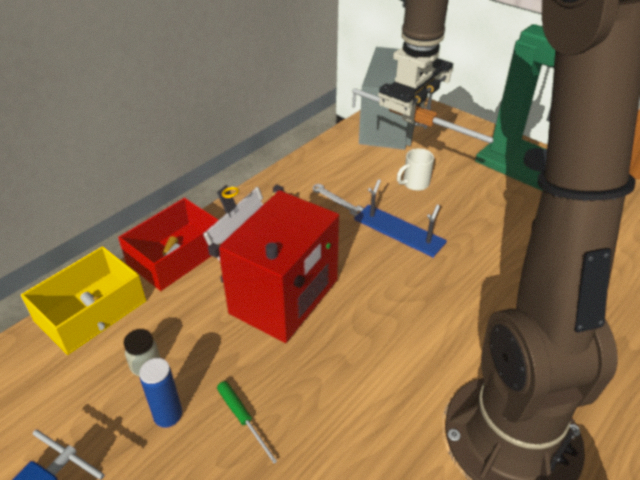

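>>> {"fn": "move_arm", "kwargs": {
  "steps": "-0.005 0 -0.015 0 255;-0.01 0.005 -0.05 0 255;-0.01 0.01 -0.09 0 255;-0.01 0.02 -0.13 -0.02 255;-0.01 0.03 -0.17 -0.04 255;-0.01 0.04 -0.21 -0.06 255;-0.01 0.05 -0.25 -0.08 255;-0.01 0.06 -0.29 -0.091 255;-0.01 0.0615 -0.325 -0.091 255;-0.01 0.0615 -0.345 -0.091 255"
}}

```text
clock: 9.27
position: [0.5275, 0.0311, 0.3085]
ee_rot: [1.079, 1.291, -1.078]
force: [0.4, -0.5, -3.1]
width: 0.234
```

>>> {"fn": "move_arm", "kwargs": {
  "steps": "0 0 0 0 255;0 0 0 0 255;0 0 0 0 255"
}}

```text
clock: 9.52
position: [0.5282, 0.0245, 0.3088]
ee_rot: [1.082, 1.286, -1.084]
force: [-1.0, -0.6, -2.3]
width: 0.239
```

```bash
cat >> h.py <<'E'
def ring(d,W):
    H,S,V=cv2.split(cv2.cvtColor(d["img"],cv2.COLOR_BGR2HSV))
    m=(H>18)&(H<35)&(S>150)&(V>100)&(W[...,2]>.235)&(W[...,2]<.3)&(W[...,0]>.55)&(W[...,0]<.75)&(abs(W[...,1]-.066)<.05)
    p=W[m]; v,u=np.nonzero(m); r=cv2.minAreaRect(p[:,:2].astype(np.float32))
    print('ring',len(p),'px',u.min(),u.max(),v.min(),v.max(),'mid',np.round((np.percentile(p,2,axis=0)+np.percentile(p,98,axis=0))/2,4))
E
python3 -c "
from h import *
for n in('side','top'): d,W=pole(n); cv2.imwrite(f'pics/{n}8.png',cv2.resize(d['img'][60:310,180:440],None,fx=2.3,fy=2.3)); ring(d,W)
to_tool([.5267,.038,.30],.171)
"
```

```text
side front 159 a [0.1095 0.1596] b [-0.036   0.0123] ztop 0.0611 zfit [-0.3281  0.0989]
side rear 307 a [-0.1899 -0.0611] b [0.0005 0.0055] ztop 0.0625 zfit [-0.0056  0.0582]
prong 42 a 0.154 b 0.0062 zmin 0.0145 world [0.6792 0.056  0.3359]
ring 129 px 221 238 187 198 mid [0.6782 0.0694 0.2585]
top front 52 a [0.1398 0.1606] b [-0.0001  0.0003] ztop 0.0624 zfit [-0.0865  0.0724]
ring 14 px 267 273 179 181 mid [0.6904 0.0708 0.2663]
t 9.62 pos [0.5285 0.0237 0.309 ] yaw 0.1685 tool delta [ 0.009   0.0006 -0.0144] turn -0.0025 F [-0.29 -0.45 -2.21] w 0.234
```

View pics/side8.png

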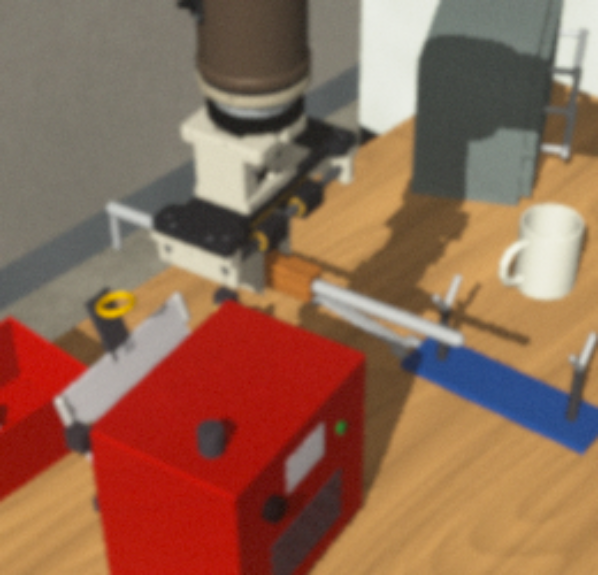

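View pics/top8.png

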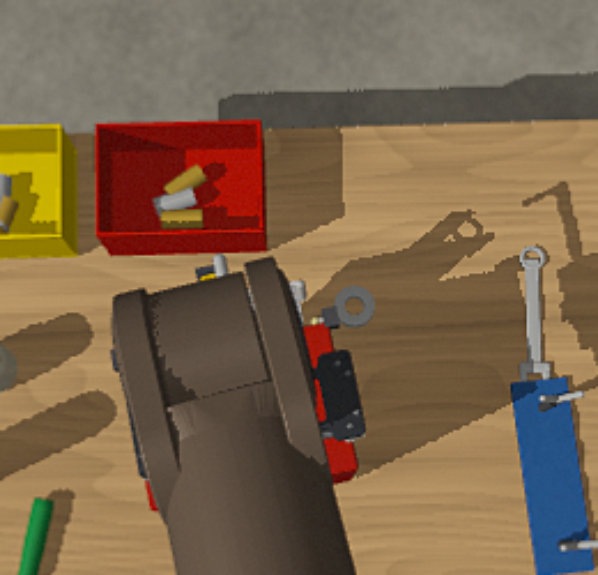

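>>> {"fn": "move_arm", "kwargs": {
  "steps": "0 0 -0.01 0 255;0 0 -0.0145 0 255;0 0 -0.0145 0 255;0 0 -0.0145 0 255"
}}

```text
clock: 9.95
position: [0.5262, 0.0399, 0.3096]
ee_rot: [1.082, 1.285, -1.082]
force: [-0.3, 0.1, -2.3]
width: 0.236
```

```bash
cat >> h.py <<'E'
from scipy.optimize import least_squares
def fitring(d,W):
    # fit circle of wire centre (r=16mm) by projecting to pixel mask: compare ellipse centre
    H,S,V=cv2.split(cv2.cvtColor(d["img"],cv2.COLOR_BGR2HSV))
    m=(H>18)&(H<35)&(S>140)&(V>100)&(W[...,2]>.235)&(W[...,2]<.3)&(W[...,0]>.55)&(W[...,0]<.75)&(abs(W[...,1]-.066)<.05)
    v,u=np.nonzero(m); px=np.c_[u,v].astype(np.float32)
    hull=cv2.convexHull(px); e=cv2.fitEllipse(hull); print('ellipse',np.round(e[0],2),np.round(e[1],1))
    return e[0]
def back(d,uv,z):
    g=least_squares(lambda q:proj(d,[q[0],q[1],z])-uv,[.67,.06]).x
    return g
E
python3 -c "
from h import *
d,W=pole('side'); c=fitring(d,W)
for z in(.266,.270): print(back(d,c,z))
s=arm.observe();print(np.round(s['position'],4))
# prong pixels lower part
cv2.imwrite('pics/s9.png',cv2.resize(d['img'][130:230,180:300],None,fx=6,fy=6,interpolation=cv2.INTER_CUBIC))
d0=dict(np.load('side0.npz'));W0=cloud(d0);print('side0',back(d0,fitring(d0,W0),.268))
d0=dict(np.load('top0.npz'));W0=cloud(d0);print('top0',back(d0,fitring(d0,W0),.268))
"
```

```text
side front 157 a [0.1123 0.1598] b [-0.0315  0.0113] ztop 0.0617 zfit [-0.3767  0.106 ]
side rear 310 a [-0.19   -0.0612] b [0.0074 0.0063] ztop 0.0621 zfit [0.0043 0.0595]
prong 45 a 0.1544 b 0.0054 zmin 0.0153 world [0.6775 0.0711 0.3367]
ellipse [229.28 192.03] [11.5 17.7]
[0.67875206 0.06788062]
[0.67472199 0.07095747]
[0.5262 0.0395 0.3096]
ellipse [229.43 192.  ] [11.4 17.4]
side0 [0.67657706 0.06914741]
ellipse [272.36 185.46] [14.  15.3]
top0 [0.67700817 0.06529589]
```

View pics/s9.png

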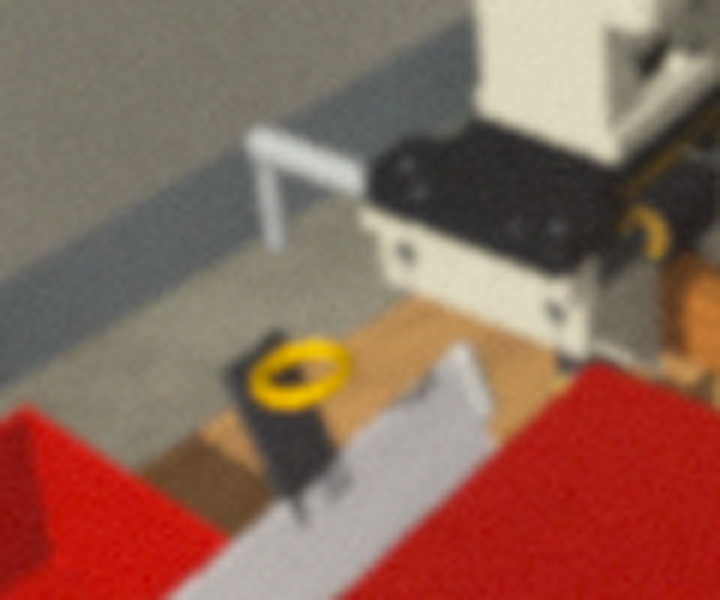

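>>> {"fn": "move_arm", "kwargs": {
  "steps": "0 -0.003 0.001 0 255;0.012 -0.003 0.001 0 255;0.024 -0.003 0.001 0 255;0.034 -0.003 0.001 0 255;0.042 -0.003 0.001 0 255;0.042 -0.003 0.001 0 255;0.042 -0.003 0.001 0 255"
}}

```text
clock: 10.58
position: [0.5233, 0.0379, 0.2673]
ee_rot: [1.082, 1.286, -1.083]
force: [0.6, -0.2, -2.3]
width: 0.238
```

```bash
python3 -c "
from h import *
d,W=pole('side'); 
s=arm.observe();print(np.round(s['position'],4),s['force'])
cv2.imwrite('pics/s10.png',cv2.resize(d['img'][130:230,180:300],None,fx=6,fy=6,interpolation=cv2.INTER_CUBIC))
d=cam('top');cv2.imwrite('pics/t10.png',cv2.resize(d['img'][150:230,220:320],None,fx=6,fy=6,interpolation=cv2.INTER_CUBIC))
"
```

```text
side front 153 a [0.1095 0.1587] b [-0.016   0.0087] ztop 0.0612 zfit [-0.353   0.1019]
side rear 298 a [-0.1905 -0.0615] b [0.0069 0.0057] ztop 0.0617 zfit [0.0013 0.0587]
prong 97 a 0.1514 b 0.0051 zmin 0.0006 world [0.672  0.0687 0.2793]
[0.5237 0.038  0.2679] [ 0.41122791  0.94925704 -2.35541872]
```

View pics/s10.png

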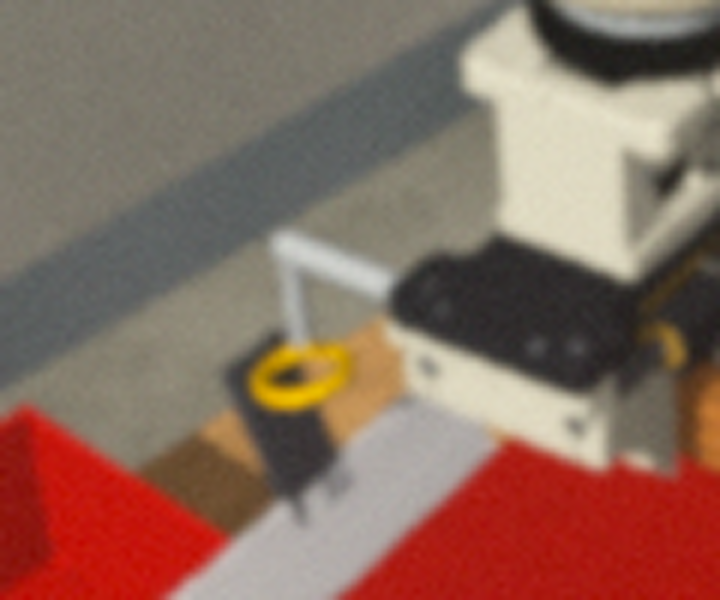

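View pics/t10.png

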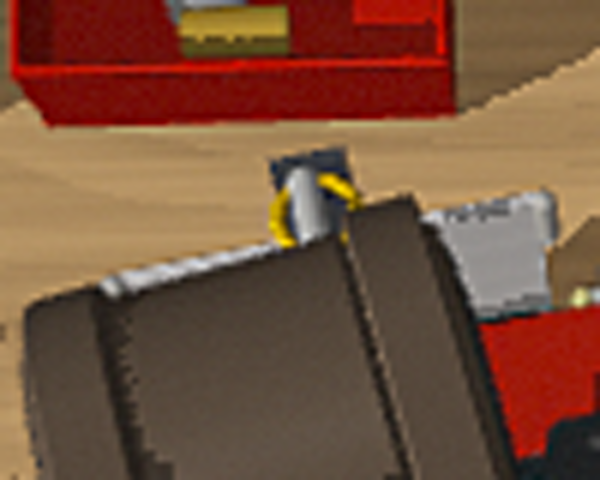

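>>> {"fn": "move_arm", "kwargs": {
  "steps": "0.004 0 0 0 255;0.008 0 0 0 255;0.012 0 0 0 255;0.012 0 0 0 255"
}}

```text
clock: 11.02
position: [0.523, 0.0379, 0.2546]
ee_rot: [1.082, 1.286, -1.084]
force: [0.0, -0.2, -2.7]
width: 0.235
```

>>> {"fn": "move_arm", "kwargs": {
  "steps": "0.004 0 0 0 255;0.008 0 0 0 255;0.012 0 0 0 255;0.012 0 0 0 255"
}}

```text
clock: 11.35
position: [0.5229, 0.0379, 0.2425]
ee_rot: [1.082, 1.286, -1.084]
force: [-0.3, -0.4, -3.6]
width: 0.238
```

>>> {"fn": "move_arm", "kwargs": {
  "steps": "0.004 0 0 0 255;0.009 0 0 0 255;0.009 0 0 0 255"
}}

```text
clock: 11.6
position: [0.523, 0.0379, 0.2334]
ee_rot: [1.082, 1.286, -1.084]
force: [0.2, -0.6, -3.0]
width: 0.233
```

```bash
python3 -c "
from h import *
d,W=pole('side'); 
s=arm.observe();print(np.round(s['position'],4),s['force'])
cv2.imwrite('pics/s11.png',cv2.resize(d['img'][130:230,180:300],None,fx=6,fy=6,interpolation=cv2.INTER_CUBIC))
d=cam('top');cv2.imwrite('pics/t11.png',cv2.resize(d['img'][150:230,220:320],None,fx=6,fy=6,interpolation=cv2.INTER_CUBIC))
"
```

```text
side front 269 a [0.1079 0.1831] b [0.0103 0.0055] ztop 0.0602 zfit [-0.4557  0.1131]
side rear 288 a [-0.1902 -0.0617] b [0.003  0.0053] ztop 0.0622 zfit [-0.0023  0.0587]
prong 221 a 0.1646 b 0.0088 zmin 0.0011 world [0.6838 0.0745 0.2568]
[0.5231 0.0379 0.2339] [ 0.24972648  0.03567721 -2.80359383]
```

View pics/s11.png

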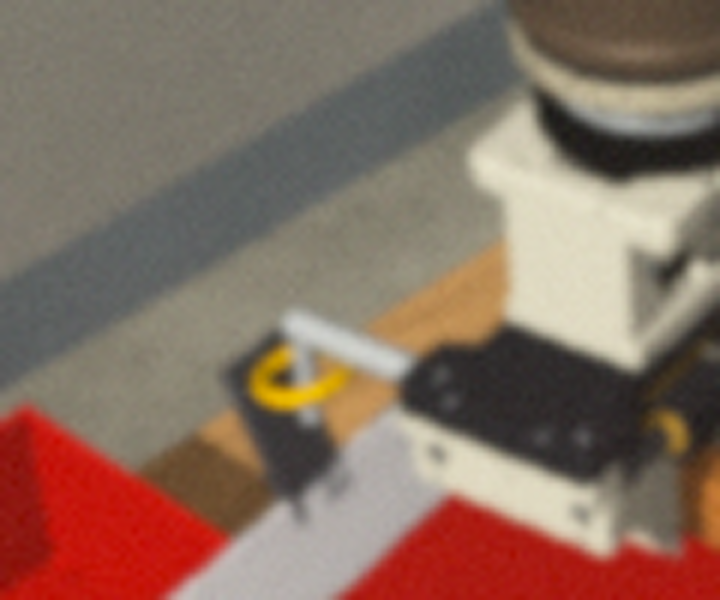

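View pics/t11.png

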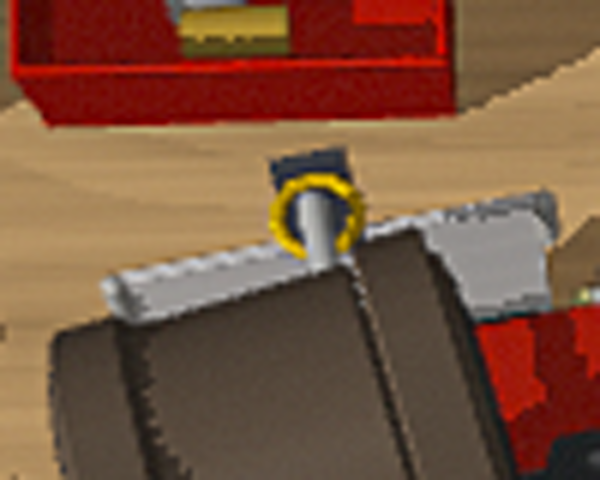

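>>> {"fn": "move_arm", "kwargs": {
  "steps": "0 -0.002 0 0 255;0 -0.004 0 0 255;0 -0.006 0 0 255;0 -0.008 0 0 255;0 -0.010 0 0 255;0 -0.012 0 0 255;0 -0.014 0 0 255;0 -0.016 0 0 255;0 -0.018 0 0 255;0 -0.018 0 0 255"
}}

```text
clock: 12.53
position: [0.5055, 0.0349, 0.2347]
ee_rot: [1.083, 1.285, -1.082]
force: [1.1, -0.6, -1.2]
width: 0.238
```

```bash
cat >> h.py <<'E'
def st():
    s=arm.observe(); M=R.from_rotvec(s["ee_rot"]).as_matrix()
    p=np.array(s["position"]);q=p[:2]-np.array([.5546,.0438]);y=.171
    F=np.array(s["force"]); print('t',round(s["clock"],2),'ext-x of prong %.4f y %.4f z %.4f'%(q@[np.cos(y),np.sin(y)]+.154,q@[-np.sin(y),np.cos(y)],p[2]),'pull %.2f lat %.2f Fz %.2f'%(F[:2]@[np.cos(y),np.sin(y)],F[:2]@[-np.sin(y),np.cos(y)],F[2]),'T',np.round(s["ft_torque"],2),'yaw',np.arctan2(M[1,1],M[0,1]).round(4))
E
python3 -c "
from h import *
st()"
```

```text
t 12.53 ext-x of prong 0.1041 y -0.0004 z 0.2347 pull 0.95 lat -0.81 Fz -1.22 T [ 0.15 -0.39 -0.01] yaw 0.1706
```

>>> {"fn": "move_arm", "kwargs": {
  "steps": "0 -0.002 0 0 255;0 -0.004 0 0 255;0 -0.006 0 0 255;0 -0.008 0 0 255;0 -0.010 0 0 255;0 -0.012 0 0 255;0 -0.014 0 0 255;0 -0.016 0 0 255;0 -0.016 0 0 255"
}}

```text
clock: 13.28
position: [0.4894, 0.0322, 0.2345]
ee_rot: [1.082, 1.285, -1.083]
force: [0.2, -0.1, -1.9]
width: 0.234
```

```bash
python3 -c "
from h import *
st()
d=cam('side');cv2.imwrite('pics/s12.png',cv2.resize(d['img'][150:250,180:300],None,fx=6,fy=6,interpolation=cv2.INTER_CUBIC))"
```

```text
t 13.28 ext-x of prong 0.0878 y -0.0004 z 0.2345 pull 0.21 lat -0.15 Fz -1.94 T [ 0.07 -0.2  -0.04] yaw 0.1708
```

View pics/s12.png

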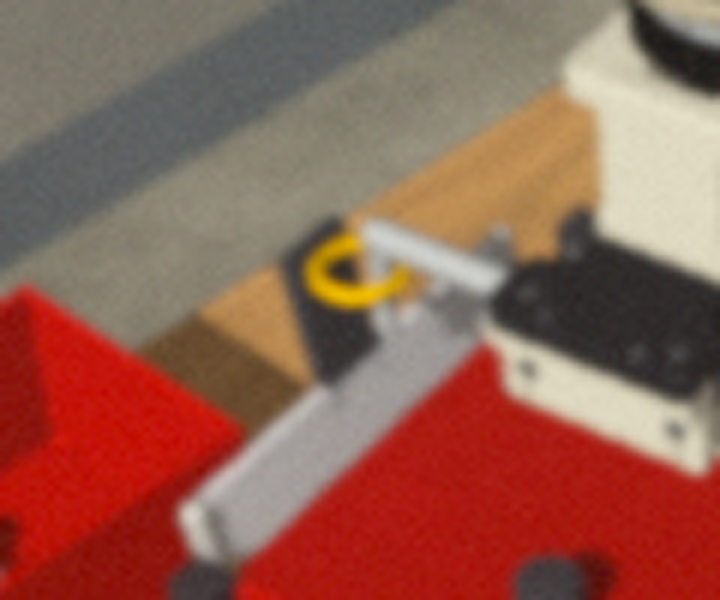

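>>> {"fn": "move_arm", "kwargs": {
  "steps": "0 -0.001 0 0 255;0 -0.002 0 0 255;0 -0.003 0 0 255;0 -0.004 0 0 255;0 -0.005 0 0 255;0 -0.006 0 0 255;0 -0.006 0 0 255"
}}

```text
clock: 13.92
position: [0.4837, 0.0312, 0.2345]
ee_rot: [1.082, 1.285, -1.083]
force: [0.7, -0.1, -2.5]
width: 0.236
```

```bash
python3 -c "
from h import *
st()"
```

```text
t 13.92 ext-x of prong 0.0820 y -0.0004 z 0.2345 pull 0.66 lat -0.22 Fz -2.50 T [ 0.04 -0.1  -0.01] yaw 0.1708
```

>>> {"fn": "move_arm", "kwargs": {
  "steps": "0 -0.001 0 0 255;0 -0.002 0 0 255;0 -0.003 0 0 255;0 -0.004 0 0 255;0 -0.004 0 0 255"
}}

```text
clock: 14.33
position: [0.4798, 0.0305, 0.2345]
ee_rot: [1.082, 1.285, -1.083]
force: [0.8, 0.8, -3.1]
width: 0.234
```

```bash
python3 -c "
from h import *
st()"
```

```text
t 14.33 ext-x of prong 0.0781 y -0.0004 z 0.2345 pull 0.88 lat 0.70 Fz -3.12 T [ 0.08 -0.04  0.04] yaw 0.1707
```

>>> {"fn": "move_arm", "kwargs": {
  "steps": "0 -0.001 0 0 255;0 -0.002 0 0 255;0 -0.003 0 0 255;0 -0.004 0 0 255;0 -0.004 0 0 255"
}}

```text
clock: 14.75
position: [0.4759, 0.0298, 0.2345]
ee_rot: [1.082, 1.285, -1.083]
force: [1.4, -0.3, -2.9]
width: 0.237
```

```bash
python3 -c "
from h import *
st()"
```

```text
t 14.75 ext-x of prong 0.0741 y -0.0004 z 0.2345 pull 1.34 lat -0.52 Fz -2.91 T [ 0.03 -0.12  0.  ] yaw 0.1707
```

>>> {"fn": "move_arm", "kwargs": {
  "steps": "0 -0.001 0 0 255;0 -0.002 0 0 255;0 -0.003 0 0 255;0 -0.004 0 0 255;0 -0.004 0 0 255"
}}

```text
clock: 15.17
position: [0.472, 0.0291, 0.2345]
ee_rot: [1.082, 1.285, -1.083]
force: [0.0, -0.8, -2.4]
width: 0.236
```

```bash
python3 -c "
from h import *
st()"
```

```text
t 15.17 ext-x of prong 0.0701 y -0.0004 z 0.2345 pull -0.11 lat -0.84 Fz -2.38 T [ 0.02 -0.09  0.02] yaw 0.1707
```

>>> {"fn": "move_arm", "kwargs": {
  "steps": "0 -0.001 0 0 255;0 -0.002 0 0 255;0 -0.003 0 0 255;0 -0.003 0 0 255"
}}

```text
clock: 15.5
position: [0.469, 0.0286, 0.2345]
ee_rot: [1.082, 1.285, -1.083]
force: [0.6, 0.6, -2.8]
width: 0.236
```

```bash
python3 -c "
from h import *
st()"
```

```text
t 15.5 ext-x of prong 0.0671 y -0.0004 z 0.2345 pull 0.65 lat 0.51 Fz -2.76 T [ 0.05 -0.04  0.04] yaw 0.1707
```

```bash
python3 -c "
from h import *
d=cam('side');cv2.imwrite('pics/s13.png',cv2.resize(d['img'][150:250,180:300],None,fx=6,fy=6,interpolation=cv2.INTER_CUBIC))
W=cloud(d);ring(d,W);c=fitring(d,W);print(back(d,c,.27))
q=back(d,c,.27)-np.array([.5546,.0438]);print(q@[np.cos(.171),np.sin(.171)])
pole('side')
d=cam('top');cv2.imwrite('pics/t13.png',cv2.resize(d['img'][150:250,220:320],None,fx=6,fy=6,interpolation=cv2.INTER_CUBIC))"
```

```text
ring 114 px 238 255 191 204 mid [0.631  0.0635 0.2616]
ellipse [246.46 198.06] [13.6 17.3]
[0.63307757 0.06061162]
0.08019377687757567
side front 338 a [0.1057 0.1894] b [0.0121 0.0042] ztop 0.0612 zfit [-0.3216  0.0962]
side rear 306 a [-0.1893 -0.0617] b [-0.0002  0.0047] ztop 0.0628 zfit [0.     0.0593]
prong 126 a 0.1648 b 0.0054 zmin 0.0015 world [0.6306 0.062  0.2601]
```

View pics/s13.png

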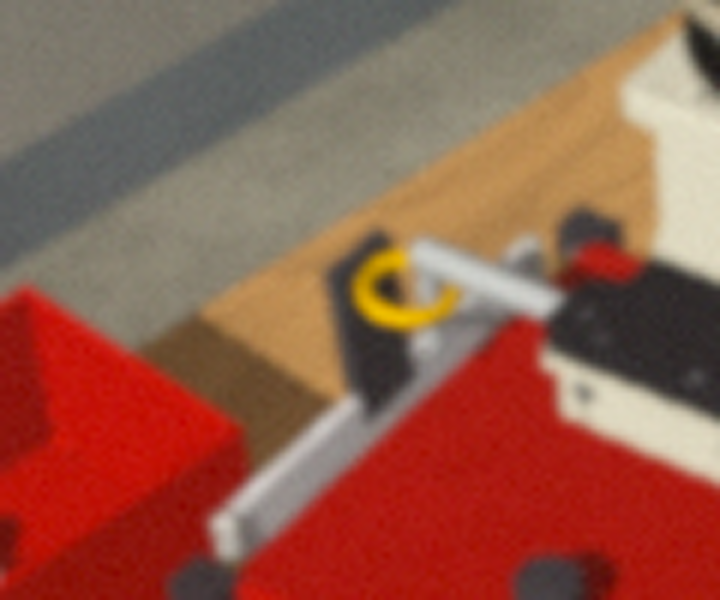

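>>> {"fn": "move_arm", "kwargs": {
  "steps": "0 -0.001 0 0 255;0 -0.002 0 0 255;0 -0.003 0 0 255;0 -0.003 0 0 255"
}}

```text
clock: 15.98
position: [0.4661, 0.0281, 0.2345]
ee_rot: [1.082, 1.285, -1.083]
force: [0.5, -0.2, -2.7]
width: 0.235
```

```bash
python3 -c "
from h import *
st()"
```

```text
t 15.98 ext-x of prong 0.0641 y -0.0004 z 0.2345 pull 0.47 lat -0.32 Fz -2.72 T [ 0.02 -0.06  0.03] yaw 0.1707
```

>>> {"fn": "move_arm", "kwargs": {
  "steps": "0 -0.001 0 0 255;0 -0.002 0 0 255;0 -0.002 0 0 255"
}}

```text
clock: 16.23
position: [0.4641, 0.0278, 0.2345]
ee_rot: [1.082, 1.285, -1.083]
force: [-0.3, -0.2, -2.8]
width: 0.235
```

```bash
python3 -c "
from h import *
st()"
```

```text
t 16.23 ext-x of prong 0.0621 y -0.0004 z 0.2345 pull -0.30 lat -0.19 Fz -2.78 T [ 0.05 -0.06 -0.04] yaw 0.1707
```

>>> {"fn": "move_arm", "kwargs": {
  "steps": "0 -0.001 0 0 255;0 -0.002 0 0 255;0 -0.002 0 0 255"
}}

```text
clock: 16.48
position: [0.4626, 0.0275, 0.2346]
ee_rot: [1.083, 1.285, -1.082]
force: [2.7, -0.2, -4.3]
width: 0.237
```

```bash
python3 -c "
from h import *
st()"
```

```text
t 16.48 ext-x of prong 0.0605 y -0.0004 z 0.2346 pull 2.64 lat -0.64 Fz -4.35 T [ 0.1  -0.46 -0.06] yaw 0.1707
```

>>> {"fn": "move_arm", "kwargs": {
  "steps": "0 -0.0005 0 0 255;0 -0.001 0 0 255;0 -0.001 0 0 255"
}}

```text
clock: 16.73
position: [0.462, 0.0275, 0.2347]
ee_rot: [1.083, 1.284, -1.082]
force: [6.5, 1.2, -5.9]
width: 0.241
```

```bash
python3 -c "
from h import *
st()"
```

```text
t 16.73 ext-x of prong 0.0599 y -0.0003 z 0.2347 pull 6.63 lat 0.10 Fz -5.86 T [ 0.22 -0.84 -0.01] yaw 0.1707
```

>>> {"fn": "move_arm", "kwargs": {
  "steps": "0 -0.0005 0 0 255;0 -0.001 0 0 255;0 -0.001 0 0 255"
}}

```text
clock: 16.98
position: [0.4616, 0.0274, 0.2348]
ee_rot: [1.084, 1.284, -1.081]
force: [8.6, 0.9, -6.2]
width: 0.236
```

```bash
python3 -c "
from h import *
st()"
```

```text
t 16.98 ext-x of prong 0.0596 y -0.0003 z 0.2348 pull 8.66 lat -0.56 Fz -6.22 T [ 0.19 -1.22 -0.02] yaw 0.1708
```

>>> {"fn": "move_arm", "kwargs": {
  "steps": "0 -0.0005 0 0 255;0 -0.001 0 0 255;0 -0.001 0 0 255"
}}

```text
clock: 17.23
position: [0.4612, 0.0273, 0.2349]
ee_rot: [1.084, 1.283, -1.08]
force: [10.5, 0.5, -8.8]
width: 0.236
```

```bash
python3 -c "
from h import *
st()"
```

```text
t 17.23 ext-x of prong 0.0592 y -0.0003 z 0.2349 pull 10.40 lat -1.31 Fz -8.81 T [ 0.26 -1.63  0.03] yaw 0.1708
```

>>> {"fn": "move_arm", "kwargs": {
  "steps": "0.0005 -0.0005 0 0 255;0.001 -0.001 0 0 255;0.001 -0.001 0 0 255"
}}

```text
clock: 17.48
position: [0.461, 0.0273, 0.2342]
ee_rot: [1.085, 1.282, -1.079]
force: [11.2, 1.4, -7.2]
width: 0.234
```

```bash
python3 -c "
from h import *
st();pole('side')"
```

```text
t 17.48 ext-x of prong 0.0589 y -0.0003 z 0.2342 pull 11.25 lat -0.55 Fz -7.23 T [ 0.3  -2.07  0.  ] yaw 0.1708
side front 349 a [0.1063 0.1906] b [0.0118 0.0041] ztop 0.0605 zfit [-0.3149  0.0951]
side rear 306 a [-0.1901 -0.0607] b [0.0038 0.0054] ztop 0.0627 zfit [0.0023 0.0597]
prong 102 a 0.1592 b 0.0061 zmin 0.0155 world [0.6168 0.0604 0.266 ]
```

>>> {"fn": "move_arm", "kwargs": {
  "steps": "0.0005 -0.0005 0 0 255;0.0005 -0.001 0 0 255;0.0005 -0.001 0 0 255"
}}

```text
clock: 17.78
position: [0.4602, 0.0272, 0.2338]
ee_rot: [1.086, 1.282, -1.078]
force: [12.3, 1.2, -7.3]
width: 0.234
```

```bash
python3 -c "
from h import *
st()"
```

```text
t 17.78 ext-x of prong 0.0581 y -0.0003 z 0.2338 pull 12.30 lat -0.88 Fz -7.25 T [ 0.38 -2.15 -0.05] yaw 0.1707
```

>>> {"fn": "move_arm", "kwargs": {
  "steps": "0.0005 -0.0005 0 0 255;0.0005 -0.001 0 0 255;0.0005 -0.001 0 0 255"
}}

```text
clock: 18.03
position: [0.4599, 0.0272, 0.2336]
ee_rot: [1.086, 1.281, -1.077]
force: [15.0, 1.9, -7.5]
width: 0.236
```

```bash
python3 -c "
from h import *
st()"
```

```text
t 18.03 ext-x of prong 0.0579 y -0.0003 z 0.2336 pull 15.12 lat -0.68 Fz -7.48 T [ 0.38 -2.57 -0.09] yaw 0.1708
```

>>> {"fn": "move_arm", "kwargs": {
  "steps": "0.0003 -0.0005 0 0 255;0.0003 -0.0005 0 0 255"
}}

```text
clock: 18.2
position: [0.4598, 0.0272, 0.2334]
ee_rot: [1.087, 1.28, -1.077]
force: [15.0, 2.8, -7.7]
width: 0.237
```

```bash
python3 -c "
from h import *
st()"
```

```text
t 18.2 ext-x of prong 0.0578 y -0.0003 z 0.2334 pull 15.26 lat 0.21 Fz -7.70 T [ 0.46 -2.89 -0.05] yaw 0.1708
```

>>> {"fn": "move_arm", "kwargs": {
  "steps": "0.0003 -0.0005 0 0 255;0.0003 -0.0005 0 0 255"
}}

```text
clock: 18.37
position: [0.4588, 0.027, 0.233]
ee_rot: [1.086, 1.281, -1.077]
force: [13.2, 0.9, -5.7]
width: 0.236
```

```bash
python3 -c "
from h import *
st()"
```

```text
t 18.37 ext-x of prong 0.0568 y -0.0003 z 0.2330 pull 13.18 lat -1.37 Fz -5.66 T [ 0.34 -2.29 -0.05] yaw 0.1707
```

>>> {"fn": "move_arm", "kwargs": {
  "steps": "0 0 0 0 255;0 0 0 0 255"
}}

```text
clock: 18.53
position: [0.4583, 0.0269, 0.2329]
ee_rot: [1.086, 1.281, -1.078]
force: [11.5, 2.0, -5.4]
width: 0.236
```

```bash
python3 -c "
from h import *
st()"
```

```text
t 18.53 ext-x of prong 0.0563 y -0.0003 z 0.2329 pull 11.71 lat 0.02 Fz -5.38 T [ 0.31 -2.17 -0.08] yaw 0.1708
```

>>> {"fn": "move_arm", "kwargs": {
  "steps": "0 -0.0005 0 0 255;0 -0.001 0 0 255;0 -0.001 0 0 255"
}}

```text
clock: 18.78
position: [0.457, 0.0266, 0.2328]
ee_rot: [1.085, 1.282, -1.079]
force: [9.6, 1.1, -4.7]
width: 0.235
```

```bash
python3 -c "
from h import *
st()"
```

```text
t 18.78 ext-x of prong 0.0549 y -0.0003 z 0.2328 pull 9.62 lat -0.54 Fz -4.67 T [ 0.29 -1.85 -0.01] yaw 0.1708
```

>>> {"fn": "move_arm", "kwargs": {
  "steps": "0 -0.0005 0 0 255;0 -0.001 0 0 255;0 -0.001 0 0 255"
}}

```text
clock: 19.03
position: [0.4555, 0.0264, 0.2326]
ee_rot: [1.085, 1.282, -1.079]
force: [8.4, 1.2, -5.6]
width: 0.236
```

```bash
python3 -c "
from h import *
st()"
```

```text
t 19.03 ext-x of prong 0.0534 y -0.0003 z 0.2326 pull 8.53 lat -0.21 Fz -5.58 T [ 0.24 -1.56  0.05] yaw 0.1707
```

>>> {"fn": "move_arm", "kwargs": {
  "steps": "0 -0.0005 0 0 255;0 -0.001 0 0 255;0 -0.001 0 0 255"
}}

```text
clock: 19.28
position: [0.4537, 0.026, 0.2324]
ee_rot: [1.084, 1.284, -1.081]
force: [4.8, 0.7, -4.8]
width: 0.233
```

```bash
python3 -c "
from h import *
st()"
```

```text
t 19.28 ext-x of prong 0.0515 y -0.0003 z 0.2324 pull 4.88 lat -0.17 Fz -4.79 T [ 0.09 -0.8  -0.02] yaw 0.1707
```

>>> {"fn": "move_arm", "kwargs": {
  "steps": "0 -0.0005 0 0 255;0 -0.0005 0 0 255"
}}

```text
clock: 19.45
position: [0.453, 0.0259, 0.2323]
ee_rot: [1.084, 1.284, -1.081]
force: [4.9, -0.1, -4.5]
width: 0.238
```

```bash
python3 -c "
from h import *
st()"
```

```text
t 19.45 ext-x of prong 0.0508 y -0.0003 z 0.2323 pull 4.81 lat -0.98 Fz -4.48 T [ 0.17 -0.99  0.03] yaw 0.1707
```

>>> {"fn": "move_arm", "kwargs": {
  "steps": "0 -0.0005 0 0 255;0 -0.001 0 0 255;0 -0.001 0 0 255"
}}

```text
clock: 19.7
position: [0.4515, 0.0256, 0.2321]
ee_rot: [1.083, 1.285, -1.082]
force: [3.8, 0.5, -4.4]
width: 0.234
```

```bash
python3 -c "
from h import *
st()"
```

```text
t 19.7 ext-x of prong 0.0493 y -0.0003 z 0.2321 pull 3.87 lat -0.11 Fz -4.39 T [ 0.02 -0.58 -0.02] yaw 0.1708
```

>>> {"fn": "move_arm", "kwargs": {
  "steps": "0 -0.0005 0 0 255;0 -0.001 0 0 255;0 -0.001 0 0 255"
}}

```text
clock: 19.95
position: [0.451, 0.0256, 0.2322]
ee_rot: [1.084, 1.284, -1.081]
force: [7.6, 0.8, -6.4]
width: 0.236
```

```bash
python3 -c "
from h import *
st()"
```

```text
t 19.95 ext-x of prong 0.0488 y -0.0003 z 0.2322 pull 7.64 lat -0.49 Fz -6.44 T [ 0.19 -1.2   0.02] yaw 0.1707
```

>>> {"fn": "move_arm", "kwargs": {
  "steps": "0 -0.0005 0 0 255;0 -0.001 0 0 255;0 -0.001 0 0 255"
}}

```text
clock: 20.2
position: [0.4508, 0.0256, 0.2323]
ee_rot: [1.084, 1.283, -1.08]
force: [11.0, 2.3, -7.5]
width: 0.234
```

```bash
python3 -c "
from h import *
st()"
```

```text
t 20.2 ext-x of prong 0.0486 y -0.0003 z 0.2323 pull 11.24 lat 0.37 Fz -7.52 T [ 0.33 -1.71 -0.06] yaw 0.1708
```

>>> {"fn": "move_arm", "kwargs": {
  "steps": "0.0003 -0.0005 0 0 255;0.0005 -0.0012 0 0 255;0.0005 -0.0012 0 0 255"
}}

```text
clock: 20.45
position: [0.4501, 0.0255, 0.232]
ee_rot: [1.085, 1.282, -1.079]
force: [11.9, 2.2, -7.1]
width: 0.238
```

```bash
python3 -c "
from h import *
st()"
```

```text
t 20.45 ext-x of prong 0.0480 y -0.0003 z 0.2320 pull 12.08 lat 0.11 Fz -7.14 T [ 0.35 -2.01 -0.07] yaw 0.1708
```

>>> {"fn": "move_arm", "kwargs": {
  "steps": "0 0 0 0 255;0 0 0 0 255"
}}

```text
clock: 20.62
position: [0.4501, 0.0254, 0.232]
ee_rot: [1.085, 1.282, -1.079]
force: [12.1, 1.8, -6.5]
width: 0.233
```

```bash
python3 -c "
from h import *
st()"
```

```text
t 20.62 ext-x of prong 0.0479 y -0.0003 z 0.2320 pull 12.26 lat -0.30 Fz -6.54 T [ 0.33 -1.96 -0.03] yaw 0.1708
```

>>> {"fn": "move_arm", "kwargs": {
  "steps": "0 -0.0005 0 0 255;0 -0.001 0 0 255;0 -0.001 0 0 255"
}}

```text
clock: 20.87
position: [0.45, 0.0254, 0.2322]
ee_rot: [1.086, 1.281, -1.078]
force: [14.9, 1.8, -8.5]
width: 0.236
```

```bash
python3 -c "
from h import *
st()"
```

```text
t 20.87 ext-x of prong 0.0478 y -0.0003 z 0.2322 pull 14.94 lat -0.75 Fz -8.51 T [ 0.41 -2.58 -0.04] yaw 0.1708
```

>>> {"fn": "move_arm", "kwargs": {
  "steps": "0 -0.0002 0 0 255;0 -0.0002 0 0 255;0 -0.0002 0 0 255;0 -0.0002 0 0 255;0 -0.0002 0 0 255;0 -0.0002 0 0 255;0 -0.0002 0 0 255;0 -0.0002 0 0 255"
}}

```text
clock: 21.53
position: [0.4499, 0.0255, 0.2322]
ee_rot: [1.086, 1.281, -1.078]
force: [15.5, 2.8, -9.7]
width: 0.238
```

```bash
python3 -c "
from h import *
st()"
```

```text
t 21.53 ext-x of prong 0.0477 y -0.0003 z 0.2322 pull 15.73 lat 0.14 Fz -9.74 T [ 0.39 -2.58 -0.03] yaw 0.1708
```

>>> {"fn": "move_arm", "kwargs": {
  "steps": "0 0 0 0 255;0 0 0 0 255;0 0 0 0 255;0 0 0 0 255;0 0 0 0 255;0 0 0 0 255;0 0 0 0 255;0 0 0 0 255;0 0 0 0 255;0 0 0 0 255"
}}

```text
clock: 22.37
position: [0.4499, 0.0255, 0.2322]
ee_rot: [1.086, 1.281, -1.078]
force: [15.3, 2.7, -9.1]
width: 0.233
```

```bash
python3 -c "
from h import *
st()
d=cam('side');cv2.imwrite('pics/s14.png',cv2.resize(d['img'][150:250,180:300],None,fx=6,fy=6,interpolation=cv2.INTER_CUBIC))
pole('side')"
```

```text
t 22.37 ext-x of prong 0.0477 y -0.0003 z 0.2322 pull 15.51 lat 0.08 Fz -9.12 T [ 0.37 -2.7  -0.03] yaw 0.1708
side front 354 a [0.1058 0.1899] b [0.0235 0.0025] ztop 0.0604 zfit [-0.2907  0.0916]
side rear 311 a [-0.1898 -0.0609] b [-0.0012  0.0045] ztop 0.0631 zfit [-0.0084  0.0584]
prong 86 a 0.1557 b 0.0074 zmin 0.0148 world [0.6022 0.0592 0.2651]
```

View pics/s14.png

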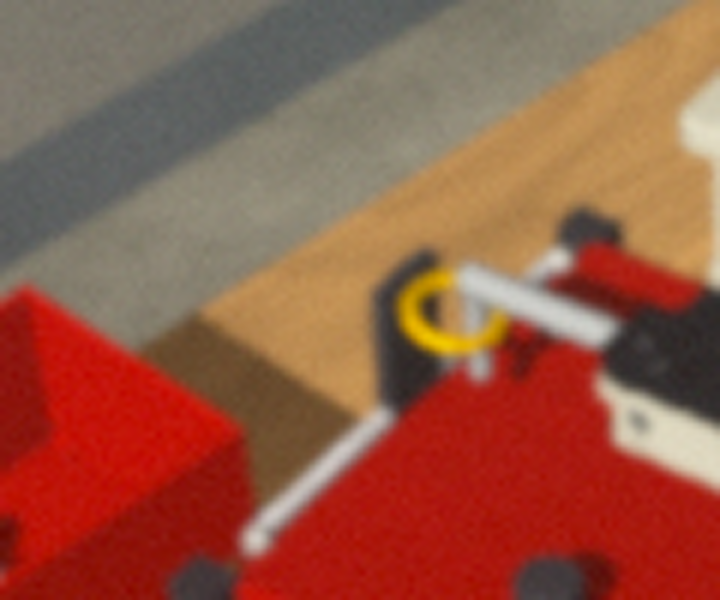

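>>> {"fn": "move_arm", "kwargs": {
  "steps": "0 0.001 0 0 255;0 0.002 0 0 255;0 0.003 0 0 255;0 0.004 0 0 255;0 0.005 0 0 255;0 0.006 0 0 255;0 0.007 0 0 255;0 0.008 0 0 255;0 0.008 0 0 255"
}}

```text
clock: 23.22
position: [0.4546, 0.0261, 0.2314]
ee_rot: [1.082, 1.285, -1.083]
force: [-0.4, -0.3, -3.2]
width: 0.238
```

```bash
python3 -c "
from h import *
st()
"
```

```text
t 23.22 ext-x of prong 0.0524 y -0.0004 z 0.2314 pull -0.47 lat -0.20 Fz -3.19 T [ 0.01 -0.04 -0.01] yaw 0.1706
```

>>> {"fn": "move_arm", "kwargs": {
  "steps": "0 0.001 0 0 255;0 0.002 0 0 255;0 0.003 0 0 255;0 0.004 0 0 255;0 0.004 0 0 255"
}}

```text
clock: 23.63
position: [0.4588, 0.0269, 0.2314]
ee_rot: [1.083, 1.285, -1.082]
force: [-0.7, 0.8, -3.0]
width: 0.237
```

```bash
python3 -c "
from h import *
st()
d=cam('side');cv2.imwrite('pics/s15.png',cv2.resize(d['img'][150:250,180:300],None,fx=6,fy=6,interpolation=cv2.INTER_CUBIC))
d=cam('top');cv2.imwrite('pics/t15.png',cv2.resize(d['img'][150:250,220:320],None,fx=6,fy=6,interpolation=cv2.INTER_CUBIC))
pole('side')"
```

```text
t 23.63 ext-x of prong 0.0567 y -0.0004 z 0.2314 pull -0.60 lat 0.87 Fz -2.97 T [ 0.09 -0.02 -0.  ] yaw 0.1708
side front 341 a [0.1069 0.1814] b [ 0.0458 -0.0002] ztop 0.061 zfit [-0.314   0.0945]
side rear 306 a [-0.1902 -0.0611] b [0.0059 0.0056] ztop 0.0626 zfit [-0.0004  0.0591]
prong 184 a 0.1651 b 0.0075 zmin 0.0024 world [0.6199 0.0623 0.2558]
```

View pics/s15.png

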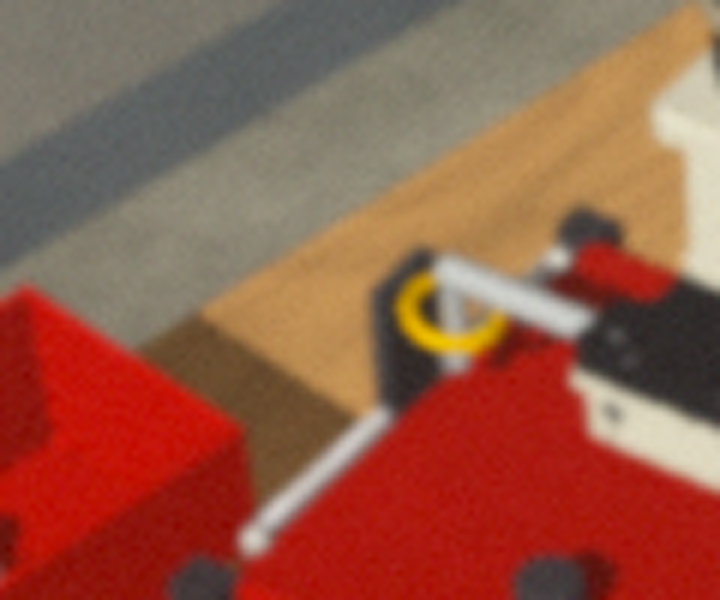

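View pics/t15.png

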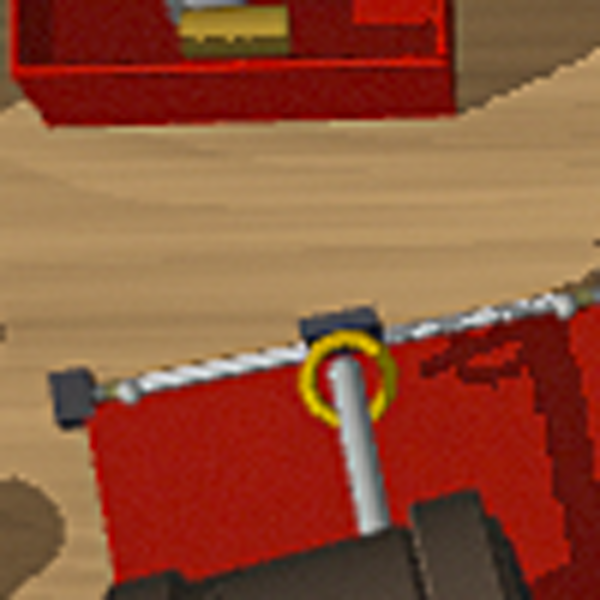

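>>> {"fn": "move_arm", "kwargs": {
  "steps": "-0.004 0 0 0 255;-0.008 0 0 0 255;-0.012 0 0 0 255;-0.016 0 0 0 255;-0.016 0 0 0 255"
}}

```text
clock: 24.2
position: [0.4591, 0.027, 0.2485]
ee_rot: [1.083, 1.284, -1.081]
force: [0.9, -0.1, -1.2]
width: 0.235
```

```bash
python3 -c "
from h import *
st()
"
```

```text
t 24.2 ext-x of prong 0.0570 y -0.0003 z 0.2485 pull 0.88 lat -0.23 Fz -1.21 T [0.   0.03 0.  ] yaw 0.1707
```

>>> {"fn": "move_arm", "kwargs": {
  "steps": "-0.006 0 0 0 255;-0.012 0 0 0 255;-0.018 0 0 0 255;-0.026 0 0 0 255;-0.038 0 0 0 255;-0.055 0 0 0 255;-0.066 0 0 0 255;-0.066 0 0 0 255;-0.066 0 0 0 255"
}}

```text
clock: 24.95
position: [0.4589, 0.0269, 0.3139]
ee_rot: [1.083, 1.284, -1.082]
force: [0.1, 0.5, -3.4]
width: 0.232
```

```bash
python3 -c "
from h import *
st()
d=cam('side');W=cloud(d);cv2.imwrite('pics/s16.png',cv2.resize(d['img'][130:250,180:300],None,fx=5,fy=5,interpolation=cv2.INTER_CUBIC));ring(d,W)
print(back(d,fitring(d,W),.27))
pole('side')
to_tool([.4947,-.3237,.30],.0797)"
```

```text
t 24.95 ext-x of prong 0.0568 y -0.0004 z 0.3139 pull 0.19 lat 0.45 Fz -3.39 T [ 0.04  0.05 -0.02] yaw 0.1707
ring 141 px 246 263 194 208 mid [0.6134 0.0566 0.2602]
ellipse [254.47 201.41] [14.4 18.5]
[0.61271611 0.05708108]
side front 201 a [0.1055 0.1599] b [0.0016 0.0055] ztop 0.0618 zfit [-0.3144  0.0968]
side rear 339 a [-0.1893 -0.0608] b [0.0036 0.0055] ztop 0.0629 zfit [-0.0016  0.0592]
prong 44 a 0.1531 b 0.0045 zmin 0.0148 world [0.6083 0.0572 0.3408]
t 25.05 pos [0.4581 0.0267 0.3128] yaw 0.1707 tool delta [ 0.0128 -0.0235  0.3515] turn 0.091 F [ 0.63 -0.32 -3.06] w 0.235
```

View pics/s16.png

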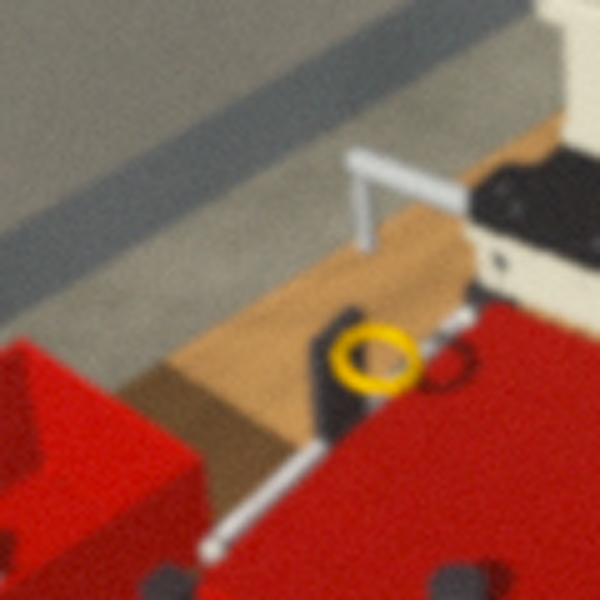

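>>> {"fn": "move_arm", "kwargs": {
  "steps": "0 -0.005 0.02 0 255;0 -0.01 0.05 0 255;0 -0.015 0.09 0 255;0 -0.02 0.13 0.02 255;0 -0.0235 0.17 0.04 255;0 -0.0235 0.21 0.06 255;0 -0.0235 0.25 0.08 255;0 -0.0235 0.29 0.091 255;0 -0.0235 0.325 0.091 255;0 -0.0235 0.3515 0.091 255"
}}

```text
clock: 25.88
position: [0.4941, -0.3271, 0.3119]
ee_rot: [1.151, 1.246, -1.154]
force: [0.6, -0.8, -2.7]
width: 0.233
```

>>> {"fn": "move_arm", "kwargs": {
  "steps": "0 0 0 0 255;0 0 0 0 255;0 0 0 0 255;0 0 0 0 255"
}}

```text
clock: 26.22
position: [0.4952, -0.322, 0.3131]
ee_rot: [1.149, 1.248, -1.149]
force: [0.1, 0.5, -2.7]
width: 0.236
```

```bash
python3 -c "
from h import *
for n in('side','top'): pole(n)
to_tool([.495,-.3243,.045],.0785)"
```

```text
side front 136 a [0.1065 0.1584] b [-0.0469  0.0116] ztop 0.0618 zfit [-0.2922  0.0942]
side rear 248 a [-0.1889 -0.0615] b [0.0122 0.0069] ztop 0.0623 zfit [-0.0001  0.0587]
prong 38 a 0.1543 b 0.0033 zmin 0.014 world [ 0.6488 -0.3061  0.3399]
top front 174 a [0.0607 0.1588] b [-0.0004  0.0028] ztop 0.0619 zfit [-0.0539  0.0649]
top rear 95 a [-0.1384 -0.0604] b [-0.0232 -0.0006] ztop 0.0623 zfit [0.0061 0.0599]
prong 14 a 0.1538 b 0.0041 zmin 0.0186 world [ 0.6483 -0.3056  0.3407]
t 26.32 pos [ 0.4953 -0.3222  0.3136] yaw 0.0817 tool delta [ 0.2685 -0.0005  0.0022] turn 0.0032 F [-0.23  1.53 -2.13] w 0.236
```

>>> {"fn": "move_arm", "kwargs": {
  "steps": "0.03 0 0.002 0.003 255;0.065 0 0.002 0.003 255;0.1 0 0.002 0.003 255;0.135 0 0.002 0.003 255;0.17 0 0.002 0.003 255;0.2 0 0.002 0.003 255;0.225 0 0.002 0.003 255;0.238 0 0.002 0.003 255;0.24 0 0.002 0.003 255;0.24 0 0.002 0.003 255"
}}

```text
clock: 27.15
position: [0.4951, -0.3247, 0.0731]
ee_rot: [1.152, 1.246, -1.152]
force: [-0.2, -0.1, -1.9]
width: 0.233
```

```bash
python3 -c "
from h import *
for n in('side','top'): d,W=pole(n); cv2.imwrite(f'pics/{n}17.png',cv2.resize(d['img'][150:350,330:530] if n=='top' else d['img'][120:280,320:500],None,fx=3,fy=3,interpolation=cv2.INTER_CUBIC))
to_tool([.495,-.3243,.045],.0785)"
```

```text
side front 108 a [0.1053 0.1573] b [-0.0053  0.0066] ztop 0.0604 zfit [-0.2801  0.0906]
side rear 194 a [-0.1898 -0.061 ] b [0.0073 0.0072] ztop 0.0617 zfit [0.003  0.0582]
prong 27 a 0.1525 b 0.0052 zmin 0.0117 world [ 0.6476 -0.3083  0.1011]
top front 109 a [0.0606 0.1586] b [-0.0027  0.0031] ztop 0.0626 zfit [-0.0541  0.0647]
top rear 101 a [-0.1705 -0.0604] b [-0.0331 -0.0005] ztop 0.0623 zfit [0.0122 0.0602]
prong 7 a 0.1543 b 0.0046 zmin 0.0157 world [ 0.6498 -0.3092  0.1021]
t 27.25 pos [ 0.4963 -0.3257  0.0749] yaw 0.0772 tool delta [ 0.0299 -0.0012 -0.0015] turn -0.0013 F [-0.02  0.24 -2.18] w 0.233
```

View pics/side17.png

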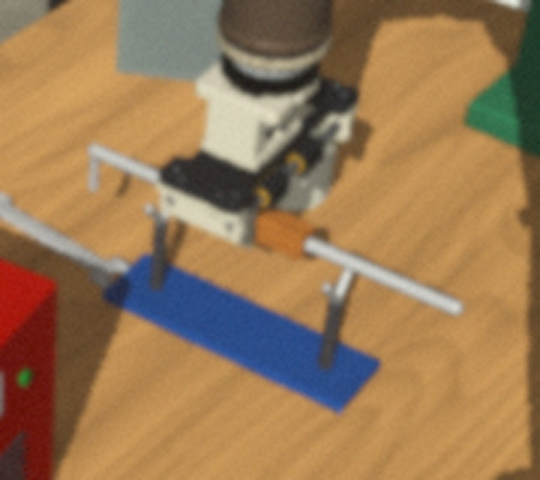

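View pics/top17.png

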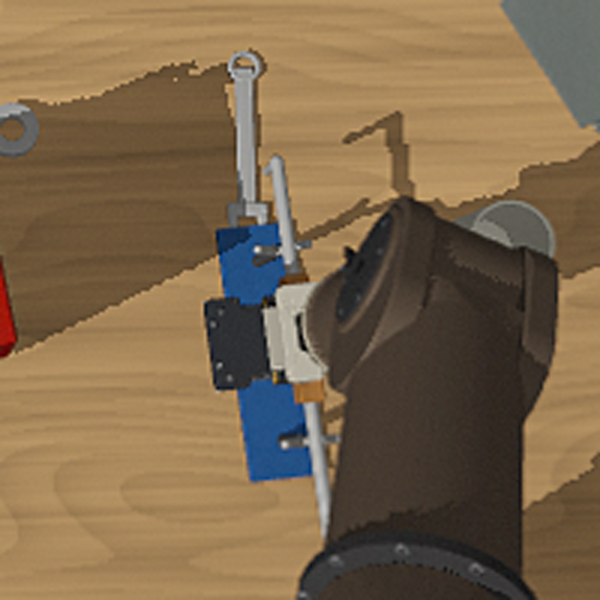

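>>> {"fn": "move_arm", "kwargs": {
  "steps": "0.006 -0.001 -0.001 -0.001 255;0.012 -0.001 -0.001 -0.001 255;0.018 -0.001 -0.001 -0.001 255;0.023 -0.001 -0.001 -0.001 255;0.026 -0.001 -0.001 -0.001 255;0.026 -0.001 -0.001 -0.001 255"
}}

```text
clock: 27.75
position: [0.4936, -0.3244, 0.0465]
ee_rot: [1.152, 1.246, -1.152]
force: [-0.6, -0.2, -2.2]
width: 0.234
```

```bash
python3 -c "
from h import *
to_tool([.495,-.3243,.045],.0785)"
```

```text
t 27.75 pos [ 0.4936 -0.3244  0.0465] yaw 0.0777 tool delta [0.0015 0.0014 0.    ] turn -0.0008 F [-0.62 -0.16 -2.19] w 0.234
```

>>> {"fn": "move_arm", "kwargs": {
  "steps": "0.0015 0 0 0 255;0.003 0 0 0 255;0.003 0 0 0 255"
}}

```text
clock: 28.0
position: [0.4944, -0.3246, 0.0446]
ee_rot: [1.152, 1.245, -1.151]
force: [0.1, 0.4, -2.0]
width: 0.235
```

```bash
python3 -c "
from h import *
to_tool([.495,-.3243,.045],.0785)"
```

```text
t 28.0 pos [ 0.4944 -0.3246  0.0446] yaw 0.0779 tool delta [-0.0004  0.0006 -0.0003] turn -0.0006 F [ 0.1   0.36 -1.97] w 0.235
```

>>> {"fn": "move_arm", "kwargs": {
  "steps": "0.0005 0 0 0 255;0.001 0 0 0 255;0.001 0 0 0 255"
}}

```text
clock: 28.25
position: [0.4945, -0.3247, 0.0443]
ee_rot: [1.152, 1.244, -1.151]
force: [-2.9, 1.2, 7.2]
width: 0.235
```

```bash
python3 -c "
from h import *
to_tool([.495,-.3243,.045],.0785)"
```

```text
t 28.25 pos [ 0.4945 -0.3247  0.0443] yaw 0.0778 tool delta [-0.0007  0.0005 -0.0003] turn -0.0007 F [-2.86  1.19  7.21] w 0.235
```

>>> {"fn": "move_arm", "kwargs": {
  "steps": "0.0005 0 0 0 255;0.001 0 0 0 255;0.001 0 0 0 255"
}}

```text
clock: 28.5
position: [0.4946, -0.3247, 0.0441]
ee_rot: [1.152, 1.244, -1.151]
force: [-4.8, 3.2, 14.7]
width: 0.235
```

```bash
python3 -c "
from h import *
to_tool([.495,-.3243,.045],.0785)"
```

```text
t 28.5 pos [ 0.4946 -0.3247  0.0441] yaw 0.0778 tool delta [-0.0009  0.0005 -0.0004] turn -0.0007 F [-4.76  3.21 14.74] w 0.235
```

>>> {"fn": "move_arm", "kwargs": {
  "steps": "-0.0008 0 0 0 255;-0.0015 0 0 0 255;-0.0015 0 0 0 190;-0.0015 0 0 0 180;-0.0015 0 0 0 165;-0.0015 0 0 0 140;-0.0015 0 0 0 100;-0.0015 0 0 0 50;-0.0015 0 0 0 0;-0.0015 0 0 0 0"
}}

```text
clock: 29.33
position: [0.4942, -0.3246, 0.0439]
ee_rot: [1.152, 1.245, -1.152]
force: [0.4, -0.3, -0.3]
width: 0.666
```

>>> {"fn": "move_arm", "kwargs": {
  "steps": "0 0 0 0 0;0 0 0 0 0;0 0 0 0 0;0 0 0 0 0;0 0 0 0 0;0 0 0 0 0;0 0 0 0 0;0 0 0 0 0"
}}

```text
clock: 30.0
position: [0.4942, -0.3246, 0.0439]
ee_rot: [1.152, 1.245, -1.152]
force: [0.2, -0.5, -0.1]
width: 1.001
```

```bash
python3 -c "
from h import *
to_tool([.495,-.3243,.045],.0785)
for n in('side','top'): d,W=pole(n); cv2.imwrite(f'pics/{n}18.png',cv2.resize(d['img'][150:350,330:530] if n=='top' else d['img'][120:280,320:500],None,fx=3,fy=3,interpolation=cv2.INTER_CUBIC))
"
```

```text
t 30.0 pos [ 0.4942 -0.3246  0.0439] yaw 0.0777 tool delta [-0.0011  0.0009 -0.0003] turn -0.0008 F [ 0.24 -0.49 -0.07] w 1.001
side front 106 a [0.1064 0.1569] b [0.006  0.0045] ztop 0.0629 zfit [-0.2922  0.0939]
side rear 185 a [-0.1886 -0.0605] b [-0.004   0.0047] ztop 0.0633 zfit [-0.0076  0.0582]
prong 23 a 0.1526 b 0.0049 zmin 0.0149 world [ 0.6459 -0.3079  0.0706]
top front 107 a [0.0603 0.1585] b [0.0121 0.0007] ztop 0.0641 zfit [-0.0349  0.064 ]
top rear 104 a [-0.1632 -0.0603] b [-0.0218 -0.0002] ztop 0.064 zfit [0.0044 0.061 ]
prong 7 a 0.1547 b 0.0039 zmin 0.0166 world [ 0.6481 -0.3087  0.0695]
```

View pics/side18.png

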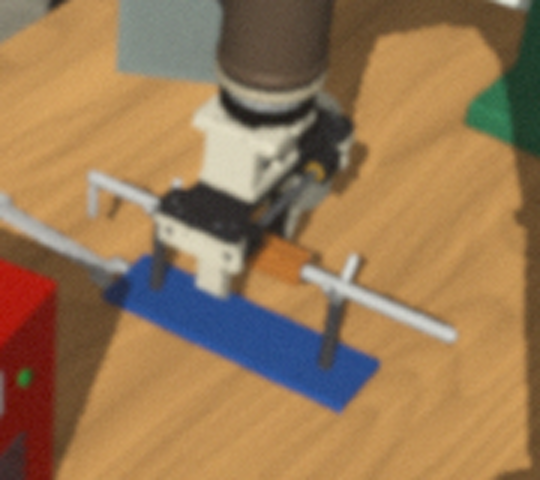

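Pole is in both forks, hook at crop (92,195). Raise straight up and check.

>>> {"fn": "move_arm", "kwargs": {
  "steps": "-0.015 0 0 0 0;-0.04 0 0 0 0;-0.08 0 0 0 0;-0.12 0 0 0 0;-0.16 0 0 0 0;-0.2 0 0 0 0;-0.23 0 0 0 0;-0.23 0 0 0 0;-0.23 0 0 0 0"
}}

```text
clock: 30.85
position: [0.4951, -0.3251, 0.276]
ee_rot: [1.152, 1.241, -1.15]
force: [0.1, 0.2, -1.4]
width: 1.001
```

>>> {"fn": "move_arm", "kwargs": {
  "steps": "0 -0.04 0 0 0;0 -0.08 0 0 0;0 -0.12 0 0 0;0 -0.16 0 0 0;0 -0.2 0 0 0;0 -0.22 0 0 0;0 -0.22 0 0 0;0 -0.22 0 0 0"
}}

```text
clock: 31.52
position: [0.2735, -0.3414, 0.273]
ee_rot: [1.154, 1.245, -1.154]
force: [0.4, 0.3, 0.6]
width: 0.999
```

```bash
python3 -c "
from h import *
s=arm.observe();print(s['position'],s['force'])
for n in('side','top'):
    d=cam(n);W=cloud(d);cv2.imwrite(f'pics/{n}19.png',d['img'])
    yaw=np.radians(4.8); c=np.array([.492,-.321]); ax=np.array([np.cos(yaw),np.sin(yaw)]); nn=np.array([-ax[1],ax[0]])
    a=(W[...,:2]-c)@ax; b=(W[...,:2]-c)@nn
    m=(W[...,2]>.085)&(W[...,2]<.125)&(abs(b)<.016)&(abs(a)<.25)
    m2=m&~((abs(abs(a)-.085)<.02))
    print(n,np.polyfit(a[m2],b[m2],1).round(4),np.percentile(a[m],[.5,99.5]).round(4),'z',np.polyfit(a[m2&(a<.14)],W[...,2][m2&(a<.14)],1).round(4))
    k=(W[...,2]>.05)&(W[...,2]<.09)&(abs(b)<.02)&(a>.12)&(a<.18); print('prong',k.sum(),a[k].mean().round(4),b[k].mean().round(4))
    ring(d,W);print(back(d,fitring(d,W),.27))
"
```

```text
[ 0.27346593 -0.34142218  0.27300407] [0.38314813 0.25568993 0.60147311]
side [-0.0011  0.0038] [-0.1843  0.1579] z [0.0055 0.1053]
prong 28 0.155 -0.0004
ring 142 px 246 263 194 208 mid [0.6124 0.0567 0.2605]
ellipse [254.5  201.44] [14.4 18.4]
[0.61259366 0.0571075 ]
top [-0.0049 -0.0009] [-0.1841  0.1578] z [0.0113 0.1085]
prong 7 0.1565 -0.0007
ring 92 px 270 285 205 220 mid [0.6122 0.0543 0.2722]
ellipse [277.61 212.59] [15.3 15.7]
[0.61221471 0.05411701]
```

View pics/side19.png

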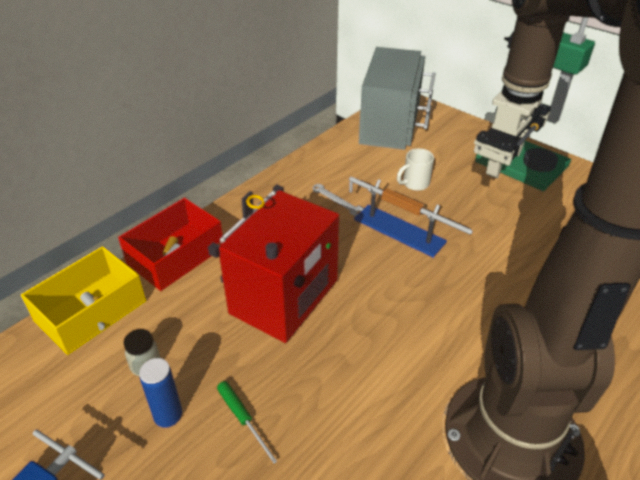

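View pics/top19.png

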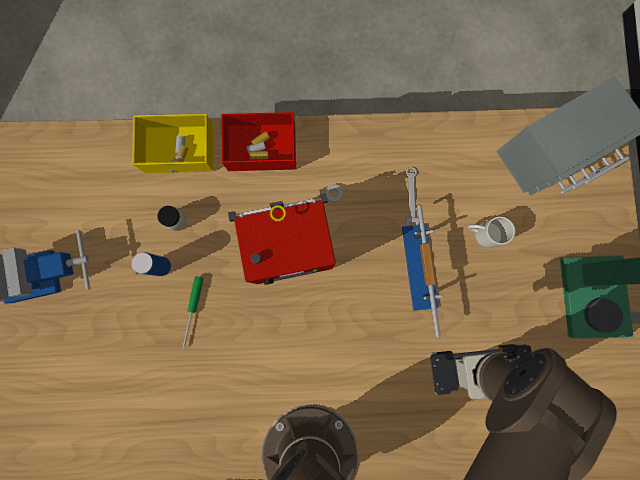

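```bash
python3 -c "
from cell import arm
print(arm.sign_off())"
```

```text
the job is handed in; nothing more can be done
None
```

The flap is shut past its catch, the pole is back in both forks of its rest, and the job is handed in at about 31.6 s of the 72 s allowed.

**Pull:** The pull peaked at about 15 N in the catch, dropped to about 4 N once through, then rose steeply at home. I held it at about 15 to 15.7 N for roughly 1.5 s. Counting a downward drag of up to about 7 N at the hook, the highest total force I read at the ring was about 17 N. Forces were only read at the end of each move, so brief peaks in between were not seen.

**Unhooking:** There was no outward pull on the ring when I lifted the hook out. In the side camera the ring sits at the same spot in the last picture as just after unhooking.

**Last checks:** The pole lies hook down within 1 to 2 mm of where it started. Both final pictures show the bystanders where they were, and the gripper is open and clear of everything.

**What went wrong or disagreed:**
- **First grasp:** It closed on air above the handle without moving anything. The reported TCP height reads about 35 mm lower than the fingertips appear in both cameras. I worked from the camera heights after that, and the second grasp held.
- **Setting down:** I pressed the pole into the forks with up to about 17 N before easing off and letting go.

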